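Walk the loaded glass rack home into its bay

ROBOT

A 6-joint arm with a two-finger parallel gripper is mounted at the origin on the work surface. World frame = base frame: x ahead of the robot, y to its left, z up, the work surface at z = 0. Lengths are in mm, angles in rad, forces in N, time in s.
With the tool pointing down it reaches from about 400 to 925 mm from the base axis. Payload 12.5 kg.
Tool frame: the origin (TCP) lies at the very end of the fingers, on their centre line; the grasp point (between the pads) lies 19 mm behind it; z points along the fingers, y is the direction in which the jaws open and shut (so a half turn about z gives the same grasp; the last joint's range is limited). The gripper opens to 95 mm and grips with 3 to 60 N. Pads are 20 mm wide; open, the fingers measure 119 mm over their backs; the gripper's body (75 mm by 180 mm) begins 59 mm behind the grasp point.
Start: joints at [-1.356, 0.491, 1.559, -0, 1.092, -0.106], TCP at [197.102, -593.129, 179.361] pointing down, gripper open.
Joint ranges: [-3.1, 3.1], [-0.84, 2.19], [0.05, 2.79], [-1.13, 4.28], [0.06, 2.93], [-2.69, 2.69]. Speed limits (rad/s): [2.22, 2.22, 2.79, 3.14, 3.14, 3.14].

INTERFACE

Orientations are given as [roll, pitch, yaw] about the fixed x, y, z axes, in that order (R = Rz(yaw) Ry(pitch) Rx(roll)).
In Python, from cell import env, read_camera, get_calibration gives the robot as it stands.
- The arm moves only by the tool arm_command, never from a script. Its argument "targets" is a list of rows, each a list of 3 entries, a list of its own where there are three numbers: the turn, a rotation vector about the tool's x, y, z in rad, then the shift along the tool's x, y, z in m, then the closure in counts, from 0 (fully open) to 255 (shut). In form: [[[rx, ry, rz], [tx, ty, tz], fingers], ...]. A call has 1 to 8 rows; each row is the pose to reach, as a shift and turn from the pose commanded when the call began, along the tool's axes at that moment; what a row does not reach only later rows make up. A row lasts 1/10 s, in which the tool goes at most 50 mm and 8.59 degrees, less where a joint would pass 70% of its speed; a pose out of reach is approached as far as the arm can. A call with a gripper value outside its range is refused whole. The fingers move at their own pace and stop on an object; the grip force is fixed at half the most. Time passes only in rows, so rows that repeat a pose let the fingers close. It gives the time, the measured TCP pose, the force and the opening at its end, in the units of the state.
- env.state(): the state, without advancing time (a new reading comes with each control period).
- read_camera(name): name is "scene" or "top" or "wrist"; returns (picture, depth): 420x560x3 uint8, blue, green, red; 420x560 float32, mm along the optical axis (not along the pixel's ray), 0 where there is no reading.
- get_calibration(name): a dict with "vfov" (degrees; the focal length in pixels is half the picture's height over the tangent of half this angle, whatever the lens; pixels are square), "cx", "cy" (the principal point, pixels), "world_from_camera" (4x4, takes a point from camera to world coordinates). Camera axes: x right, y down, z forward; pixel columns grow to the right and rows downward; lengths in mm; the calibration is good to about 2 mm. The wrist camera is an equidistant fisheye: a pixel r from the principal point sees the ray r / f radians off the axis. A picture is of the moment at which its call begins: read the wrist's pose just before it. get_calibration takes no time and is no camera call; for the wrist camera it gives the pose at the moment of the call.
- env.job_done(): hands the job in, once; it reports no verdict.
The state is a dict: "t": time; "joints": joint angles; "qvel": joint speeds; "tau": joint torques, N m; "eef_pos": TCP position; "tcp_rot": TCP orientation; "ft_force": force on the tool from outside, world axes, zero at the start; "moment": the same for the moment, N m; "opening": opening from 0.0 (shut) to 1.0 (fully open).
Only numpy, scipy, OpenCV 4.12 (cv2) and the standard library are available. Lean on these libraries where they do the work, as an engineer would, in place of code of your own. Each camera call takes 0.05 s, during which the arm holds its last target.

TASK

The long rack of water glasses is standing half out of its bay on the counter and is too heavy to shove in straight: walk it in by pushing its front corners, left and right in turn, until its back is flush against the bay's back stop at both ends. Feel your way and never press on the rack with more than 25 N, or its thin wall gives way. Then swing the stop bar fully shut across the front of the rack, and leave the bottle, the can and the room meter standing where they are.

Things in the scene. Friction and masses are not known exactly. Their poses are not given: they have to be found in the camera images.
- rack: Heavy grey plastic rack with 12 tumblers fixed in it, mouths down; about 5 kg. 400 long (its y), 146 deep (its x), 56 high; tumblers reach 84 above the counter, the front row 11 behind the front face. Origin: centre of its underside, on the counter; its x points into the bay, away from the robot. Front wall flat, solid from 4 to 38 and 44 to 56 above the counter. Straight push on mid-front: 28 to 34 N.
- rack_front_left (a point): Front left corner of the rack (robot's side, +y of the rack), 30 above the counter: 73 in front of the origin, 200 to its left. Pushed forward 15 to 25 mm in from this corner, the rack turns about the feet of its other end (feet 55 fore and aft, 172 left and right of the origin); this takes only 15 to 20 N. Fingers that bear down on the wall make it drag more; drawing them up the wall a little as they push eases it.
- rack_front_right (a point): Front right corner of the rack, 30 above the counter: 73 in front of the origin, 200 to its right. Pushed here it turns about its left end, with the same forces.
- rack_rear_left (a point): Rear left corner of the rack, 30 above the counter: 73 behind the origin (+x of the rack) and 200 to its left.
- rack_rear_right (a point): Rear right corner of the rack, 30 above the counter: 73 behind the origin and 200 to its right.
- bay: Fixed metal bay. Origin: mid-width, on the counter in the front face of its rigid back stop (490 wide, 55 high, 4 thick); x points away from the robot into the stop, y left. Home: rack's rear face on this face (both rear corners at x = 0 here). Two side guides, 28 high, run 150 forward from it, inner faces 215 left and right of the middle: 15 free beside a square rack, which starts 50 to 100 short.
- stop (a joint): Swing stop at the right guide's front end: angle of its bar, rad. 0: shut, across the rack's front, pointing left (+y of the bay), against its end stop; grows as the bar turns towards the robot (1.57: -x of the bay) and on to the right, limit 2.6. Stays where left; about 1.5 N at the knob moves it. Shut, it stands 5 in front of a home rack: it cannot shut on one more than 5 short.
- stop_pivot (a point): Axis of the stop's upright pivot bolt, 27 above the counter, fixed on the bay, 160 in front of the back stop and 233 to the right of its middle.
- stop_knob (a point): Centre of the upright round finger knob on the free end of the stop bar: 16 diameter, 36 high, from 30 to 66 above the counter, 90 from the pivot axis. The bar is 18 wide and 6 thick, 24 to 30 above the counter, and ends 12 past the knob's axis.
- pump_bottle: White pump bottle, 70 diameter, 185 high, standing left of the bay; origin centre of its underside. Not to be disturbed.
- spray_can: Metal spray can with a cap, 50 diameter, 176 high, standing right of the bay; origin centre of its underside. Not to be disturbed.
- room_meter: White room meter box 105 x 30 x 80 high, standing left of the bay; origin centre of its underside. Not to be disturbed.

How it is judged (in metres and radians):
On the way, in this order (a step that is already met when the one before it is completed fails the run):
1. the rack's rear face is within 4 mm of the back stop at both ends, flat on the counter (x of each of rack_rear_left, rack_rear_right in the frame of bay above -0.004 m and height (world z) of rack below 0.006 m and angle between rack's own z axis and vertical below 0.03 rad), for 0.2 s.
2. the stop bar is shut across the front of the rack (within 0.08 rad) (value of joint stop below 0.08 rad), for 0.2 s.
At the end, for the whole second after the job is handed in: The rack stands flat and still between the guides with both rear corners within 4 mm of the back stop, and the stop bar is shut (within 0.08 rad) across its front (all of step 1 and y of rack_rear_left in the frame of bay below 0.217 m and y of rack_rear_right in the frame of bay above -0.217 m and value of joint stop below 0.08 rad and linear speed of rack below 0.01 m/s); the robot touches nothing.
It fails at once if the robot presses on the rack with more than 25 N (contact force between any of the arm, the fingers and rack above 25 N).
It fails at once if the rack is tipped or lifted off the counter (angle between rack's own z axis and vertical above 0.06 rad or height (world z) of rack above 0.012 m).
It fails at once if the pump bottle, spray can or room meter is shifted by more than 20 mm or tipped (distance of any of pump_bottle, spray_can, room_meter from where it was at the start of the episode above 0.02 m or angle between any of pump_bottle, spray_can, room_meter's own z axis and vertical above 0.3 rad).
It also fails if it takes over 72 s, if anything falls off the work surface, if the arm or the gripper's body presses on something with over 40 N, if the wrist force passes 120 N, or if a joint passes its speed limit or range.

## Working session

There is one attempt and no reset: what is moved stays moved. The work goes in short steps, Python scripts to look and compute and a tool call to move; the robot and the scene stay as the last step left them, time stands still between calls to the robot, and variables do not carry over. Pictures are saved under pics/ and viewed, and the job is handed in when it is done.

Besides the shell and the picture viewer there is one more tool, called after "Emit:" as name([rows], argument=value, ...), one row to a line, values as JSON. arm_command: Moves the arm, as the interface text tells. Its arguments: {"type":"object","properties":{"targets":{"type":"array"}},"required":["targets"]}

```bash
mkdir -p pics; ls; python3 - <<'E'
from cell import env, read_camera, get_calibration
import cv2, numpy as np
s=env.state();print(s)
for n in ["top","scene"]:
    im,d=read_camera(n);c=get_calibration(n)
    cv2.imwrite(f"pics/{n}0.png",im);np.savez(f"/tmp/{n}0.npz",im=im,d=d,**{k:v for k,v in c.items()})
    print(n,c)
E
```

```text
pics
{'t': 0.0, 'joints': array([-1.35560167e+00,  4.91575513e-01,  1.55943637e+00, -3.17607492e-05,
        1.09168812e+00, -1.05611215e-01]), 'qvel': array([-0.00151926, -0.00109836, -0.00077392, -0.00051153, -0.00142801,
        0.00079961]), 'tau': array([ 2.43028808e-03, -6.12638426e+01, -2.58182716e+01,  6.93232007e-02,
        4.82455327e-02, -8.25799111e-05]), 'eef_pos': array([ 197.02998472, -592.84227407,  178.75635941]), 'tcp_rot': array([-3.14048850e+00, -8.87198847e-05,  3.20820478e-01]), 'ft_force': array([-0.69131758, -0.39405065, -0.08925174]), 'moment': array([-0.00298038, -0.01950329,  0.02639972]), 'opening': 0.9988011574102087}
top {'vfov': 56.02355856876877, 'cx': 281.8505897277791, 'cy': 212.82244053710352, 'world_from_camera': array([[-4.58996661e-03, -9.89337309e-01,  1.45569988e-01,
         5.09589564e+02],
       [-9.99950524e-01,  5.82558952e-03,  8.06301878e-03,
         1.87398075e+01],
       [-8.82507630e-03, -1.45525777e-01, -9.89315100e-01,
         9.19289445e+02],
       [ 0.00000000e+00,  0.00000000e+00,  0.00000000e+00,
         1.00000000e+00]])}
scene {'vfov': 45.56861146268863, 'cx': 275.39041431429547, 'cy': 209.53772499593757, 'world_from_camera': array([[-8.68201850e-01,  3.95223367e-01, -3.00040062e-01,
         1.00755499e+03],
       [ 4.96206863e-01,  6.94027256e-01, -5.21636767e-01,
         6.54752984e+02],
       [ 2.07294137e-03, -6.01767944e-01, -7.98668295e-01,
         1.02802391e+03],
       [ 0.00000000e+00,  0.00000000e+00,  0.00000000e+00,
         1.00000000e+00]])}
```

View pics/top0.png

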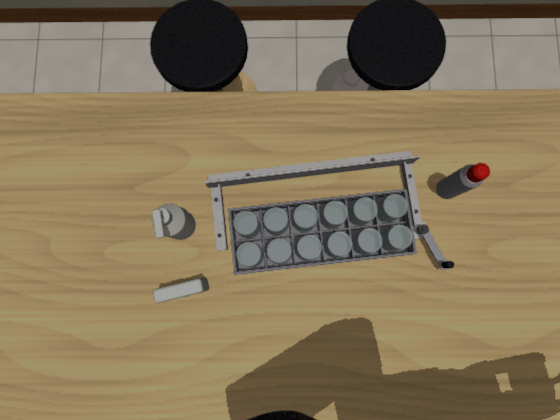

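View pics/scene0.png

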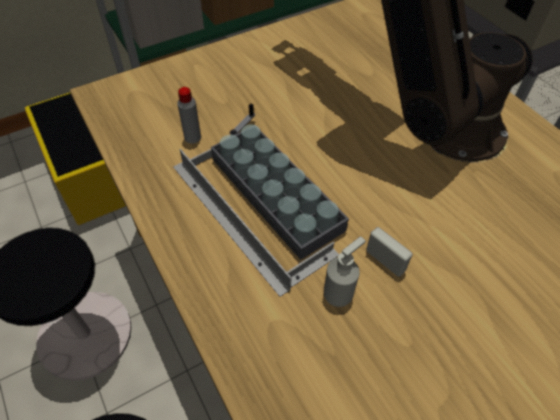

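```bash
cat > h.py <<'E'
import numpy as np, cv2
def cloud(d,c):
    H,W=d.shape; f=H/2/np.tan(np.radians(float(c['vfov']))/2)
    v,u=np.mgrid[0:H,0:W]
    P=np.stack([(u-c['cx'])/f*d,(v-c['cy'])/f*d,d],-1)
    T=c['world_from_camera']; return P@T[:3,:3].T+T[:3,3]
def pix(p,c,H=420):
    T=np.linalg.inv(c['world_from_camera']); q=np.atleast_2d(p)@T[:3,:3].T+T[:3,3]
    f=H/2/np.tan(np.radians(float(c['vfov']))/2)
    return np.c_[q[:,0]/q[:,2]*f+c['cx'],q[:,1]/q[:,2]*f+c['cy']]
E
python3 - <<'E'
from h import *
for n in ["top","scene"]:
    D=np.load(f"/tmp/{n}0.npz");P=cloud(D['d'],D)
    g=(D['d']>0)
    fl=P[g&(abs(P[...,2])<8)];print(n,'floor z',np.median(fl[:,2]))
    m=g&(P[...,2]>48)&(P[...,2]<62)&(P[...,0]>350)&(P[...,0]<850)&(abs(P[...,1])<350)
    # height map
    S=1.0; img=np.zeros((500,700,3),np.uint8)
    q=P[g]; X=q[:,0];Y=q[:,1];Z=q[:,2]
    r=(850-X).astype(int);c=(350-Y).astype(int);ok=(r>=0)&(r<500)&(c>=0)&(c<700)
    z=np.clip(Z,0,100)/100*179
    col=cv2.cvtColor(np.stack([z,z*0+255,z*0+255],-1).astype(np.uint8)[None],cv2.COLOR_HSV2BGR)[0]
    for dr in(0,1):
      for dc in (0,1):
        img[np.clip(r[ok]+dr,0,499),np.clip(c[ok]+dc,0,699)]=col[ok]
    cv2.imwrite(f"pics/hm_{n}.png",img)
D=np.load("/tmp/top0.npz")
cv2.imwrite("pics/topcrop.png",cv2.resize(D['im'][130:310,140:500],None,fx=2.2,fy=2.2,interpolation=cv2.INTER_CUBIC))
E
```

```text
top floor z 0.12474629902669676
scene floor z -0.005540602584687804
```

View pics/hm_top.png

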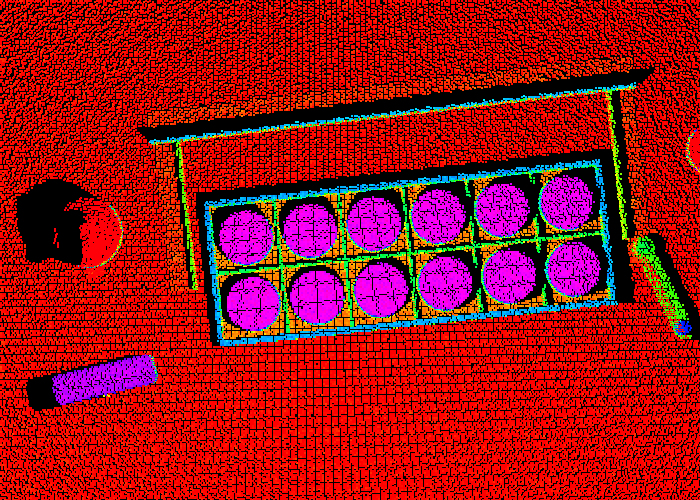

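View pics/topcrop.png

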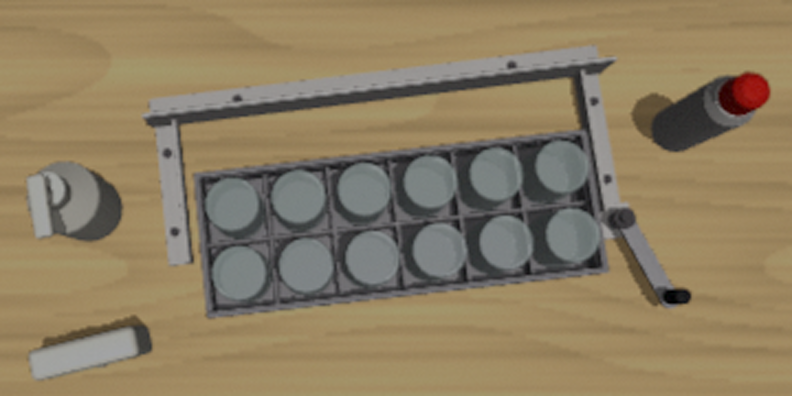

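```bash
cat >> h.py <<'E'
from scipy.optimize import minimize,least_squares
def rimpts(P,d,rough):
    g=(d>0)&(abs(P[...,2]-56)<3.5)
    q=P[g]
    return q
def fit_rack(q,x0):
    # points on rim top (z56): wall ~4-ish thick; fit outer rectangle 146x400: robust distance to inset rect boundary
    def res(p):
        c,s=np.cos(p[2]),np.sin(p[2]); a=(q[:,0]-p[0])*c+(q[:,1]-p[1])*s; b=-(q[:,0]-p[0])*s+(q[:,1]-p[1])*c
        w=1.5
        dx=abs(a)-(73-w); dy=abs(b)-(200-w)
        return np.where(np.maximum(dx,dy)<0,np.maximum(dx,dy),np.hypot(np.maximum(dx,0),np.maximum(dy,0)))
    r=least_squares(res,x0,loss='soft_l1',f_scale=1.0); return r.x,np.median(abs(res(r.x)))
def fit_stop(q):
    # q: top edge points; front face line: robust
    vx,vy,x0,y0=cv2.fitLine(q[:,:2].astype(np.float32),cv2.DIST_HUBER,0,.01,.01).ravel()
    if vy<0: vx,vy=-vx,-vy
    return np.array([x0,y0]),np.array([vx,vy])
E
python3 - <<'E'
from h import *
D=np.load("/tmp/top0.npz");P=cloud(D['d'],D);d=D['d']
q=P[(d>0)&(abs(P[...,2]-56)<4)]
yaw=0.1
rk=q[(q[:,0]>490)&(q[:,0]<700)&(q[:,1]<160)&(q[:,1]>-280)]
th0=np.arctan2(343-300,400)
p,e=fit_rack(rk,[598,-62,0.11]);print('rack',p,e,len(rk))
# stop
st=P[(d>0)&(abs(P[...,2]-53)<5)&(P[...,0]>690)&(P[...,0]<790)&(abs(P[...,1]+40)<260)]
o,v=fit_stop(st);print('stop',o,v,np.arctan2(-v[0],v[1]),len(st)); n=np.array([-v[1],v[0]])
r=(st[:,:2]-o)@n;print(np.percentile(r,[1,10,50,90,99]),'ends',np.percentile((st[:,:2]-o)@v,[0,1,99,100]))
t=(st[:,:2]-o)@v; print('mid', o+v*(t.min()+t.max())/2)
# guides inner edges
gd=P[(d>0)&(P[...,2]>22)&(P[...,2]<34)&(P[...,0]>550)&(P[...,0]<770)]
for side,(a,b) in {'L':(145,185),'R':(-285,-250)}.items():
    h=gd[(gd[:,1]>a)&(gd[:,1]<b)]
    u=(h[:,:2]-o)@v; w=(h[:,:2]-o)@n; print(side,np.percentile(u,[1,25,50,75,99]),np.percentile(w,[1,99]))
# knob & bolt
k=P[(d>0)&(P[...,2]>58)&(P[...,2]<72)&(P[...,0]<600)&(P[...,0]>480)&(P[...,1]<-300)];print('knob',k.mean(0),len(k),np.ptp(k,axis=0))
b=P[(d>0)&(P[...,2]>24)&(P[...,2]<60)&(P[...,0]>480)&(P[...,0]<625)&(P[...,1]<-275)&(P[...,1]>-400)]
print(b.mean(0)); u,s,vv=np.linalg.svd(b[:,:2]-b[:,:2].mean(0));print('bar dir',vv[0])
E
```

```text
rack [ 5.97321856e+02 -5.94013855e+01  1.08142199e-01] 2.0929603668171097 1550
stop [735.68823  -39.169594] [-0.11595613  0.99325436] 0.116217576 509
[-3.03638451 -2.08935613  0.05413893  1.41092366  1.88612983] ends [-247.75648602 -242.72862463  236.46663037  241.23651538]
mid [736.0662477  -42.40758846]
L [188.67045004 211.69490522 212.83771515 214.33891568 221.48878154] [  0.83588704 149.31001435]
R [-240.48300434 -221.07540531 -219.11148697 -218.06392456 -196.96712564] [  0.73540843 205.16970695]
knob [ 522.74430149 -331.71613475   64.54481944] 49 [12.8702037  15.64354039  8.09057669]
[ 564.16707566 -310.55834074   31.40250054]
bar dir [-0.90248141 -0.43072881]
```

Emit:
arm_command([
  [[0, 0, 0.1], [0.045, -0.024, 0], 255],
  [[0, 0, 0.204], [0.09, -0.048, 0], 255],
  [[0, 0, 0.204], [0.135, -0.072, 0.01], 255],
  [[0, 0, 0.204], [0.18, -0.096, 0.02], 255],
  [[0, 0, 0.204], [0.225, -0.12, 0.03], 255],
  [[0, 0, 0.204], [0.27, -0.145, 0.04], 255],
  [[0, 0, 0.204], [0.315, -0.169, 0.05], 255],
  [[0, 0, 0.204], [0.36, -0.193, 0.059], 255],
])

```text
t: 0.9
eef_pos: [469.3, -304.7, 122.3]
tcp_rot: [-3.141, 0.0, 0.117]
ft_force: [0.3, -1.7, 0.6]
opening: 0.384
```

Emit:
arm_command([
  [[0, 0, 0], [0.025, -0.021, 0.02], 255],
  [[0, 0, 0], [0.048, -0.0424, 0.04], 255],
  [[0, 0, 0], [0.048, -0.0424, 0.07], 255],
  [[0, 0, 0], [0.048, -0.0424, 0.1], 255],
  [[0, 0, 0], [0.048, -0.0424, 0.1], 255],
  [[0, 0, 0], [0.048, -0.0424, 0.1], 255],
])

```text
t: 1.5
eef_pos: [511.0, -258.8, 23.0]
tcp_rot: [-3.141, 0.001, 0.117]
ft_force: [-0.3, -1.0, 0.2]
opening: 0.005
```

```bash
cat >> h.py <<'E'
def snap(n,tag):
    from cell import read_camera,get_calibration
    c=get_calibration(n);im,d=read_camera(n)
    cv2.imwrite(f"pics/{n}_{tag}.png",im);np.savez(f"/tmp/{n}_{tag}.npz",im=im,d=d,**c);return im,d,c
E
python3 - <<'E'
from h import *
from cell import env
s=env.state();print(s['t'],s['eef_pos'],s['qvel'].round(3))
snap('wrist','1');snap('top','1')
s=env.state();print(s['t'],s['eef_pos'],s['ft_force'],s['qvel'].round(3))
E
```

```text
1.5 [ 511.00839583 -258.82895971   23.02825457] [-0.006 -0.031 -0.015  0.001  0.002 -0.001]
1.6 [ 511.59991057 -259.41197953   24.21327925] [ 0.28922583 -0.40418743  0.86447957] [-0.002 -0.009  0.002  0.001 -0.006  0.001]
```

View pics/wrist_1.png

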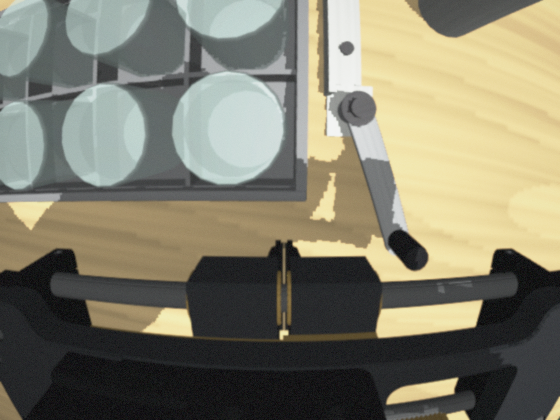

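View pics/top_1.png

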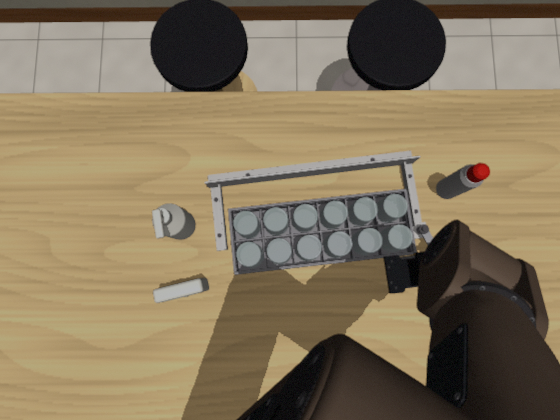

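Emit:
arm_command([
  [[0, 0, 0], [0.004, -0.005, 0.003], 255],
  [[0, 0, 0], [0.008, -0.009, 0.005], 255],
  [[0, 0, 0], [0.012, -0.009, 0.005], 255],
  [[0, 0, 0], [0.015, -0.009, 0.005], 255],
  [[0, 0, 0], [0.017, -0.009, 0.005], 255],
  [[0, 0, 0], [0.019, -0.009, 0.005], 255],
  [[0, 0, 0], [0.02, -0.009, 0.005], 255],
  [[0, 0, 0], [0.021, -0.009, 0.005], 255],
])

```text
t: 2.4
eef_pos: [530.9, -247.5, 17.8]
tcp_rot: [3.142, 0.0, 0.117]
ft_force: [0.3, -0.2, 0.6]
opening: 0.004
```

Emit:
arm_command([
  [[0, 0, 0], [0.001, 0, 0], 255],
  [[0, 0, 0], [0.002, 0, 0], 255],
])

```text
t: 2.6
eef_pos: [531.3, -247.2, 17.7]
tcp_rot: [-3.141, 0.003, 0.117]
ft_force: [-11.7, -5.1, 5.1]
opening: 0.001
```

Emit:
arm_command([
  [[0, 0, 0], [0.0005, 0, -0.0005], 255],
  [[0, 0, 0], [0.001, 0, -0.001], 255],
  [[0, 0, 0], [0.0015, 0, -0.0013], 255],
])

```text
t: 2.9
eef_pos: [531.3, -247.0, 18.1]
tcp_rot: [-3.139, 0.006, 0.117]
ft_force: [-15.0, -7.7, -4.4]
opening: 0.003
```

Emit:
arm_command([
  [[0, 0, 0], [0.0004, 0.0004, 0], 255],
  [[0, 0, 0], [0.0008, 0.0008, 0], 255],
  [[0, 0, 0], [0.0012, 0.0012, -0.0002], 255],
])

```text
t: 3.2
eef_pos: [531.4, -247.2, 18.0]
tcp_rot: [-3.137, 0.009, 0.117]
ft_force: [-19.7, -2.6, -1.6]
opening: 0.002
```

Emit:
arm_command([
  [[0, 0, 0], [0.0003, 0.0002, -0.0005], 255],
  [[0, 0, 0], [0.0006, 0.0002, -0.001], 255],
])

```text
t: 3.4
eef_pos: [531.7, -247.1, 18.4]
tcp_rot: [-3.137, 0.009, 0.117]
ft_force: [-15.0, -3.6, -9.3]
opening: 0.003
```

Emit:
arm_command([
  [[0, 0, 0], [0.0006, 0, -0.0001], 255],
  [[0, 0, 0], [0.0012, 0, -0.0002], 255],
  [[0, 0, 0], [0.0018, 0, -0.0004], 255],
  [[0, 0, 0], [0.0024, 0, -0.0006], 255],
])

```text
t: 3.8
eef_pos: [534.4, -247.0, 18.7]
tcp_rot: [-3.137, 0.009, 0.117]
ft_force: [-14.3, -3.9, -10.2]
opening: 0.007
```

Emit:
arm_command([
  [[0, 0, 0], [0.001, 0, 0], 255],
  [[0, 0, 0], [0.0022, 0, -0.0001], 255],
  [[0, 0, 0], [0.0035, 0, -0.0003], 255],
  [[0, 0, 0], [0.005, 0, -0.0005], 255],
  [[0, 0, 0], [0.0065, 0, -0.0007], 255],
  [[0, 0, 0], [0.008, 0, -0.0009], 255],
])

```text
t: 4.4
eef_pos: [542.4, -246.2, 19.6]
tcp_rot: [-3.137, 0.009, 0.117]
ft_force: [-14.7, -5.4, -10.7]
opening: 0.003
```

Emit:
arm_command([
  [[0, 0, 0], [0.0017, 0.0001, -0.0001], 255],
  [[0, 0, 0], [0.0035, 0.0002, -0.0002], 255],
  [[0, 0, 0], [0.0055, 0.0003, -0.0004], 255],
  [[0, 0, 0], [0.0075, 0.0004, -0.0006], 255],
  [[0, 0, 0], [0.0095, 0.0005, -0.0008], 255],
  [[0, 0, 0], [0.0115, 0.0006, -0.001], 255],
])

```text
t: 5.0
eef_pos: [558.6, -246.3, 23.1]
tcp_rot: [3.141, -0.001, 0.117]
ft_force: [-4.8, -0.2, -0.1]
opening: 0.006
```

```bash
python3 - <<'E'
from h import *
from cell import env
snap('wrist','2');snap('top','2');snap('scene','2')
s=env.state();print(s['t'],s['eef_pos'],s['ft_force'])
E
```

```text
5.15 [ 558.27263089 -246.23018532   22.96761439] [-0.60905841 -0.16028531 -0.06078606]
```

View pics/wrist_2.png

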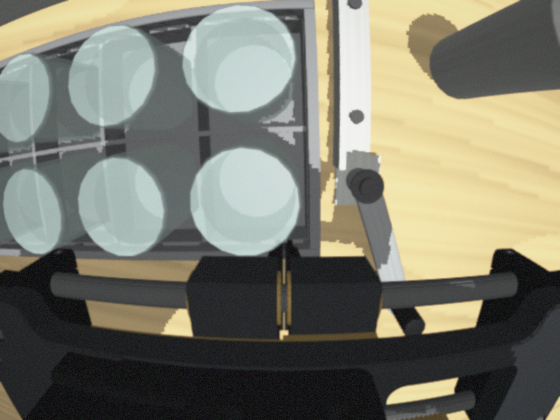

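View pics/scene_2.png

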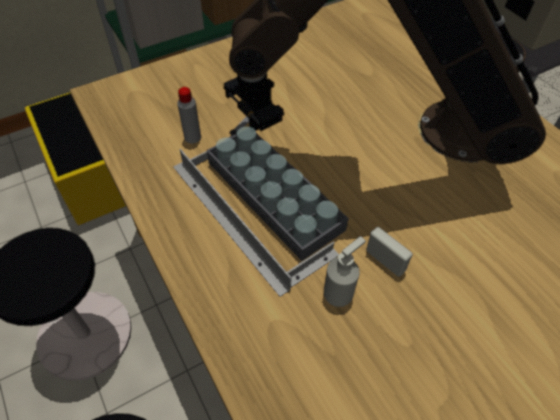

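```bash
cat >> h.py <<'E'
BO=np.array([734.5,-42.2]);BY=0.117
def rackfit(tag,x0,cam='scene'):
    D=np.load(f"/tmp/{cam}_{tag}.npz" if tag!='0' else f"/tmp/{cam}0.npz");P=cloud(D['d'],D);d=D['d']
    q=P[(d>0)&(abs(P[...,2]-55)<4)]
    for i in range(3):
        c,s=np.cos(x0[2]),np.sin(x0[2]); a=(q[:,0]-x0[0])*c+(q[:,1]-x0[1])*s; b=-(q[:,0]-x0[0])*s+(q[:,1]-x0[1])*c
        m=(abs(a)<73+8)&(abs(b)<200+8)&((abs(a)>73-10)|(abs(b)>200-10))
        x0,e=fit_rack(q[m],x0)
    yaw=x0[2]-BY; R=np.array([[np.cos(BY),np.sin(BY)],[-np.sin(BY),np.cos(BY)]])
    cb=R@(x0[:2]-BO); Rr=np.array([[np.cos(yaw),-np.sin(yaw)],[np.sin(yaw),np.cos(yaw)]])
    print(cam,tag,'world',x0.round(3),'bay',cb.round(1),'yaw',yaw.round(4),'rearL',(cb+Rr@[73,200]).round(1),'rearR',(cb+Rr@[73,-200]).round(1),'e',e,m.sum())
    return x0
E
python3 - <<'E'
from h import *
rackfit('0',[597,-60,.11]);rackfit('0',[597,-60,.11],'top')
rackfit('2',[605,-60,.17]);rackfit('2',[605,-60,.17],'top')
# stop line from scene cam
D=np.load("/tmp/scene0.npz");P=cloud(D['d'],D);d=D['d']
R=np.array([[np.cos(BY),np.sin(BY)],[-np.sin(BY),np.cos(BY)]])
b=(P[...,:2]-BO)@R.T
for nm in ['scene','top']:
    D=np.load(f"/tmp/{nm}0.npz");P=cloud(D['d'],D);d=D['d'];b=(P[...,:2]-BO)@R.T
    for ya,yb in((-240,-80),(-80,80),(80,240)):
        m=(d>0)&(P[...,2]>50)&(P[...,2]<60)&(abs(b[...,0])<15)&(b[...,1]>ya)&(b[...,1]<yb)
        print(nm,ya,np.percentile(b[m][:,0],[2,20,50,80,98]).round(1),m.sum())
        m=(d>0)&(P[...,2]>10)&(P[...,2]<45)&(abs(b[...,0])<15)&(b[...,1]>ya)&(b[...,1]<yb)
        if m.sum():print('   face',np.percentile(b[m][:,0],[5,50,95]).round(1),m.sum())
E
```

```text
scene 0 world [ 5.95899e+02 -6.06030e+01  1.07000e-01] bay [-139.8   -2.1] yaw -0.0099 rearL [-64.8 197.2] rearR [ -68.8 -202.8] e 1.7648308956629748 730
top 0 world [ 5.97326e+02 -5.94510e+01  1.08000e-01] bay [-138.3   -1.1] yaw -0.0093 rearL [-63.4 198.2] rearR [ -67.1 -201.8] e 1.7192815832813153 1375
scene 2 world [ 6.03333e+02 -5.85720e+01  1.47000e-01] bay [-132.2   -0.9] yaw 0.0304 rearL [-65.3 201.2] rearR [ -53.1 -198.6] e 1.6363496196536644 760
top 2 world [ 6.0458e+02 -5.7855e+01  1.4500e-01] bay [-130.9   -0.4] yaw 0.0276 rearL [-63.4 201.6] rearR [ -52.4 -198.3] e 1.7809721373847651 1204
scene -240 [-2.2 -0.4  1.1  2.3  3.4] 93
   face [0.9 2.2 3.3] 216
scene -80 [-2.  -0.4  1.1  2.4  3.4] 115
   face [0.9 2.2 3.3] 253
scene 80 [-2.1 -0.3  1.2  2.3  3.4] 143
   face [1.1 2.1 3.3] 305
top -240 [-0.2  0.5  1.5  3.2  4.2] 154
   face [-6.6  0.4  1. ] 267
top -80 [-0.2  0.5  1.7  3.2  4.2] 156
   face [-0.2  0.5  1. ] 248
top 80 [-0.   0.5  1.9  3.1  4.5] 156
   face [-2.9  0.4  1.1] 261
```

```bash
python3 - <<'E'
from h import *
for cam,x in(('scene',[603.3,-58.6,.147]),('top',[604.6,-57.9,.145])):
    D=np.load(f"/tmp/{cam}_2.npz");im=D['im'].copy()
    im=cv2.resize(im,None,fx=3,fy=3,interpolation=cv2.INTER_CUBIC)
    c,s=np.cos(x[2]),np.sin(x[2])
    pts=np.array([[x[0]+a*c-b*s,x[1]+a*s+b*c,56] for a,b in((73,200),(73,-200),(-73,-200),(-73,200))])
    p=(pix(pts,D)+.5)*3
    cv2.polylines(im,[p.round().astype(int)],True,(0,0,255),1)
    t=(pix(np.array([[558.3,-246.2,23.]]),D)+.5)*3;cv2.circle(im,tuple(t[0].round().astype(int)),4,(0,255,0),1)
    o=p.min(0).astype(int)-60;o=np.maximum(o,0)
    cv2.imwrite(f"pics/ov_{cam}.png",im[o[1]:o[1]+590,o[0]:o[0]+790])
E
```

```text
(no output)
```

View pics/ov_scene.png

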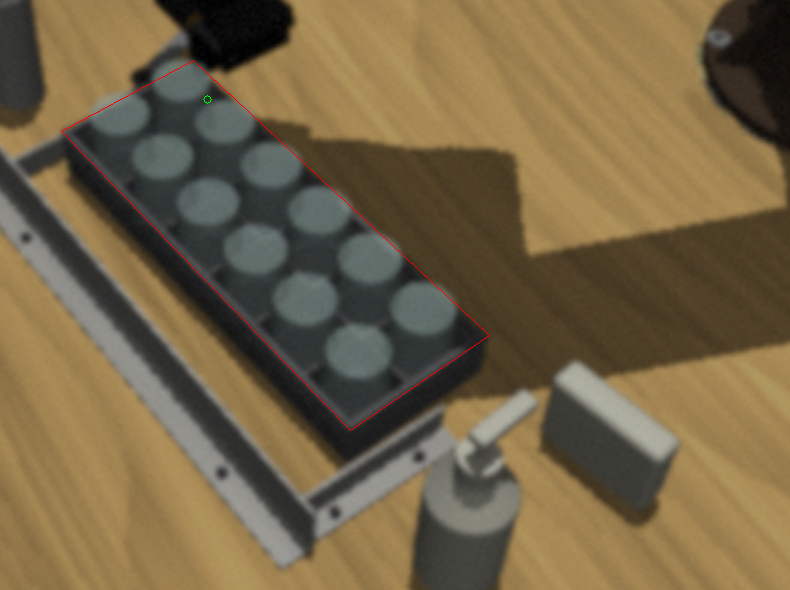

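View pics/ov_top.png

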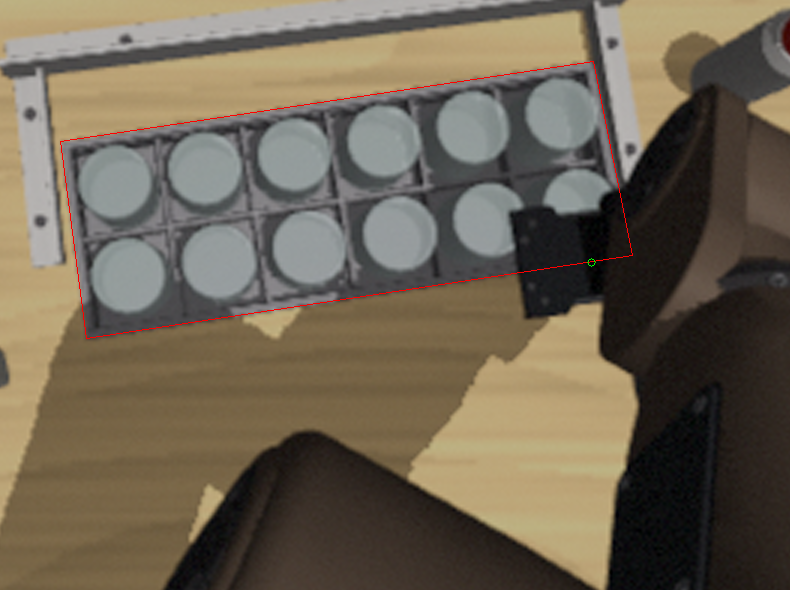

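```bash
cat >> h.py <<'E'
def tumb(tag,cam,show=True):
    D=np.load(f"/tmp/{cam}_{tag}.npz" if tag!='0' else f"/tmp/{cam}0.npz");P=cloud(D['d'],D);d=D['d']
    m=((d>0)&(abs(P[...,2]-83)<4)&(P[...,0]>480)&(P[...,0]<740)&(abs(P[...,1]+50)<235)).astype(np.uint8)
    n,l,st,ce=cv2.connectedComponentsWithStats(m,connectivity=4)
    C=[];A=[]
    for i in range(1,n):
        if st[i,4]>60: 
            q=P[l==i];(c,r)=cv2.minEnclosingCircle(q[:,:2].astype(np.float32));C.append([*c,r,st[i,4]])
    return np.array(C)
E
python3 - <<'E'
from h import *
for cam in('top','scene'):
  for t in('0','2'):
    C=tumb(t,cam);print(cam,t);print(C.round(1)[np.lexsort((C[:,1],))])
E
```

```text
top 0
[[ 581.6 -223.2   26.9  494. ]
 [ 647.7 -216.1   27.   478. ]
 [ 574.7 -159.    26.9  494. ]
 [ 641.1 -152.    26.9  473. ]
 [ 567.6  -94.9   26.6  490. ]
 [ 634.1  -87.6   27.   485. ]
 [ 560.9  -30.8   26.8  488. ]
 [ 627.2  -23.6   26.8  476. ]
 [ 553.9   33.2   26.8  487. ]
 [ 620.    40.6   27.   483. ]
 [ 546.7   97.3   26.7  490. ]
 [ 613.   104.6   26.9  487. ]]
top 2
[[ 602.  -220.6   25.3  241. ]
 [ 661.7 -211.9   26.8  475. ]
 [ 585.9 -157.6   26.8  436. ]
 [ 652.1 -148.2   27.   474. ]
 [ 576.1  -94.4   26.9  494. ]
 [ 642.6  -84.6   26.9  477. ]
 [ 566.9  -30.2   26.8  492. ]
 [ 633.1  -20.3   26.8  473. ]
 [ 557.5   33.5   26.7  489. ]
 [ 623.7   43.5   27.   470. ]
 [ 548.1   97.3   26.6  484. ]
 [ 614.   107.5   26.9  470. ]]
scene 0
[[ 581.7 -223.    28.2  214. ]
 [ 647.5 -215.5   28.   224. ]
 [ 573.7 -161.5   28.8  226. ]
 [ 639.4 -153.1   28.2  249. ]
 [ 566.   -95.9   27.6  244. ]
 [ 633.7  -88.6   27.8  260. ]
 [ 559.9  -32.1   28.9  279. ]
 [ 626.   -22.5   27.2  289. ]
 [ 552.5   33.7   27.4  295. ]
 [ 619.2   40.7   28.7  317. ]
 [ 545.1   97.4   27.7  325. ]
 [ 613.   105.    27.6  338. ]]
scene 2
[[ 585.6 -227.2   38.1  242. ]
 [ 661.9 -212.9   28.6  235. ]
 [ 584.7 -158.4   28.2  227. ]
 [ 651.  -148.1   28.1  245. ]
 [ 574.9  -93.9   28.1  253. ]
 [ 642.3  -84.    27.6  261. ]
 [ 564.9  -31.    29.1  274. ]
 [ 631.4  -19.1   28.2  292. ]
 [ 556.7   33.7   27.8  285. ]
 [ 623.5   42.6   28.2  317. ]
 [ 546.6   98.4   27.7  315. ]
 [ 614.4  107.2   27.1  340. ]]
```

```bash
python3 - <<'E'
from h import *
a=np.load('/tmp/wrist_1.npz');b=np.load('/tmp/wrist_2.npz')
f=lambda D:cv2.resize(D['im'][180:350,170:400],None,fx=3.4,fy=3.4,interpolation=cv2.INTER_CUBIC)
cv2.imwrite('pics/wz1.png',f(a));cv2.imwrite('pics/wz2.png',f(b))
for D in(a,b):
    print(D['world_from_camera'].round(2),D['d'][225:300:5,285].round(0), D['cx'],D['cy'],D['vfov'])
E
```

```text
[[ 1.2000e-01 -9.6000e-01 -2.5000e-01  5.8053e+02]
 [-9.9000e-01 -1.1000e-01 -3.0000e-02 -2.5075e+02]
 [ 0.0000e+00  2.5000e-01 -9.7000e-01  2.2881e+02]
 [ 0.0000e+00  0.0000e+00  0.0000e+00  1.0000e+00]] [238. 238. 239. 240. 174. 166. 161. 153. 148.   0. 138. 134.  85.  84.
  84.] 283.58048232306135 214.12650180864782 65.70646984690485
[[ 1.2000e-01 -9.6000e-01 -2.5000e-01  6.2779e+02]
 [-9.9000e-01 -1.1000e-01 -3.0000e-02 -2.3795e+02]
 [ 0.0000e+00  2.5000e-01 -9.7000e-01  2.2895e+02]
 [ 0.0000e+00  0.0000e+00  0.0000e+00  1.0000e+00]] [151. 150. 152. 155. 175. 166. 160. 154. 149. 143. 139. 134.  86.  84.
  83.] 283.58048232306135 214.12650180864782 65.70646984690485
```

View pics/wz2.png

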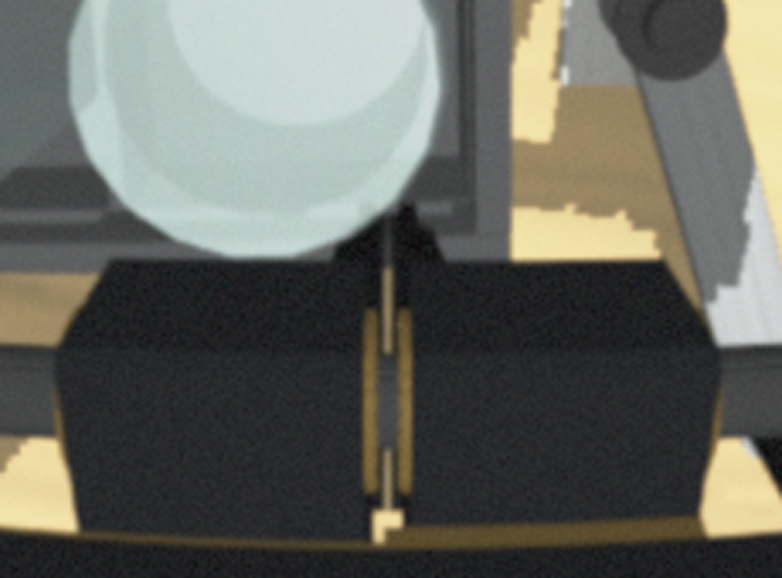

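View pics/wz1.png

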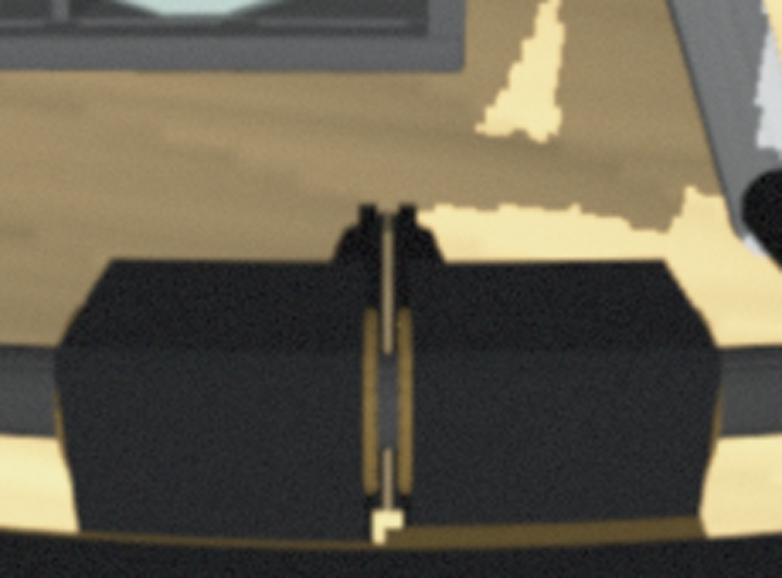

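```bash
cat >> h.py <<'E'
def fish(D):
    d=D['d'];H,W=d.shape;f=H/2/np.tan(np.radians(float(D['vfov']))/2)
    v,u=np.mgrid[0:H,0:W];x=u-D['cx'];y=v-D['cy'];r=np.hypot(x,y)+1e-9;t=r/f
    k=np.tan(t)/r
    P=np.stack([x*k*d,y*k*d,d],-1);T=D['world_from_camera'];return P@T[:3,:3].T+T[:3,3]
E
python3 - <<'E'
from h import *
D=np.load('/tmp/wrist_1.npz');P=fish(D)
yaw=.117;R=np.array([[np.cos(yaw),np.sin(yaw)],[np.sin(yaw),-np.cos(yaw)]])
t=np.array([511.6,-259.4,24.2])
for col in(278,290):
  for r in range(236,276,3):
    p=P[r,col];print(col,r,(R@(p-t)[:2]).round(1),(p[2]).round(1))
D=np.load('/tmp/wrist_2.npz');P=fish(D);t=np.array([558.27,-246.2,23.])
print('img2')
for col in(260,278,290,310):
  for r in range(232,276,3):
    p=P[r,col];print(col,r,(R@(p-t)[:2]).round(1),(p[2]).round(1))
E
```

```text
278 236 [-6.1 -4.3] 1.0
278 239 [-8.4 -4.4] 1.1
278 242 [10.6 -3.3] 61.6
278 245 [10.8 -3.3] 67.1
278 248 [10.8 -3.2] 71.4
278 251 [11.2 -3.1] 76.8
278 254 [11.4 -3.1] 81.4
278 257 [11.4 -3. ] 85.3
278 260 [10.8 -3. ] 87.7
278 263 [11.1 -2.9] 92.0
278 266 [11.1 -2.8] 95.4
278 269 [11.1 -2.8] 98.6
278 272 [33.  -1.9] 149.4
278 275 [33.4 -1.9] 152.3
290 236 [-6.3  4.5] 0.4
290 239 [-8.8  4.6] -0.3
290 242 [10.7  3.2] 61.9
290 245 [10.4  3.1] 66.0
290 248 [11.2  3. ] 72.6
290 251 [11.4  2.9] 77.4
290 254 [11.   2.8] 80.5
290 257 [34.7  1.4] 143.0
290 260 [34.5  1.4] 144.7
290 263 [34.8  1.3] 147.6
290 266 [34.5  1.3] 148.9
290 269 [34.5  1.2] 150.8
290 272 [33.1  1.3] 149.7
290 275 [33.2  1.2] 151.7
img2
260 232 [ 24.3 -10.7] 84.5
260 235 [ 23.1 -10.7] 85.3
260 238 [ 21.3 -10.8] 84.5
260 241 [ 19.7 -10.8] 84.0
260 244 [ 18.6 -10.8] 85.3
260 247 [ 16.5 -11. ] 83.6
260 250 [ 15.4 -10.9] 84.7
260 253 [ 12.7 -11.2] 81.6
260 256 [35.5 -6.6] 142.6
260 259 [34.8 -6.6] 143.2
260 262 [34.6 -6.5] 145.1
260 265 [35.4 -6.2] 148.9
260 268 [34.4 -6.2] 148.6
260 271 [35.6 -5.9] 153.2
260 274 [35.2 -5.
[... 441 characters left out ...]
 [5.1 4.4] 36.4
290 241 [11.5  3.9] 60.6
290 244 [11.5  3.8] 65.5
290 247 [11.6  3.7] 70.2
290 250 [12.   3.5] 75.6
290 253 [12.4  3.4] 81.1
290 256 [34.8  2. ] 140.9
290 259 [35.2  1.9] 144.2
290 262 [35.5  1.9] 147.0
290 265 [35.   1.9] 147.9
290 268 [35.   1.8] 150.0
290 271 [33.7  1.8] 149.0
290 274 [34.   1.8] 151.7
310 232 [15.7 15. ] 57.3
310 235 [14. 15.] 57.6
310 238 [11.9 15.1] 56.7
310 241 [10.  15.2] 56.3
310 244 [ 8.2 15.3] 56.3
310 247 [ 6.6 15.3] 56.7
310 250 [ 4.1 15.5] 54.9
310 253 [ 3.  15.3] 57.0
310 256 [35.1  7.8] 141.8
310 259 [35.2  7.6] 144.3
310 262 [35.   7.4] 145.9
310 265 [35.2  7.2] 148.5
310 268 [35.4  7. ] 150.9
310 271 [35.  7.] 152.0
310 274 [34.8  6.9] 153.5
```

Emit:
arm_command([
  [[0, 0, 0], [-0.002, 0, -0.002], 255],
  [[0, 0, 0], [-0.002, 0, -0.004], 255],
  [[0, 0, 0], [-0.001, 0, -0.004], 255],
  [[0, 0, 0], [0, 0, -0.004], 255],
  [[0, 0, 0], [0.001, 0, -0.004], 255],
  [[0, 0, 0], [0.002, 0, -0.004], 255],
])

```text
t: 5.75
eef_pos: [558.9, -246.0, 26.8]
tcp_rot: [-3.141, 0.003, 0.117]
ft_force: [-12.4, -2.8, 6.7]
opening: 0.006
```

Emit:
arm_command([
  [[0, 0, 0], [0.001, 0, 0], 255],
  [[0, 0, 0], [0.002, 0, 0], 255],
])

```text
t: 5.95
eef_pos: [559.1, -245.8, 26.8]
tcp_rot: [-3.14, 0.006, 0.118]
ft_force: [-21.5, -6.1, 12.0]
opening: 0.007
```

Emit:
arm_command([
  [[0, 0, 0], [-0.0005, 0, -0.0006], 255],
  [[0, 0, 0], [-0.0005, 0, -0.0014], 255],
])

```text
t: 6.15
eef_pos: [558.8, -245.8, 27.3]
tcp_rot: [-3.14, 0.006, 0.117]
ft_force: [-12.3, -5.0, -6.2]
opening: 0.001
```

Emit:
arm_command([
  [[0, 0, 0], [0.0004, 0.0001, -0.0002], 255],
  [[0, 0, 0], [0.0008, 0.0002, -0.0004], 255],
])

```text
t: 6.35
eef_pos: [558.8, -245.8, 27.3]
tcp_rot: [-3.139, 0.007, 0.117]
ft_force: [-16.4, -6.4, -3.2]
opening: 0.004
```

Emit:
arm_command([
  [[0, 0, 0], [0.0004, 0.0002, -0.0002], 255],
  [[0, 0, 0], [0.0008, 0.0004, -0.0004], 255],
])

```text
t: 6.55
eef_pos: [558.8, -245.7, 27.3]
tcp_rot: [-3.138, 0.009, 0.117]
ft_force: [-19.0, -3.9, -3.4]
opening: 0.001
```

Emit:
arm_command([
  [[0, 0, 0], [0.0002, 0.0001, -0.0005], 255],
  [[0, 0, 0], [0.0006, 0.0001, -0.0009], 255],
])

```text
t: 6.75
eef_pos: [559.7, -245.8, 27.7]
tcp_rot: [-3.138, 0.009, 0.117]
ft_force: [-14.5, -6.2, -9.7]
opening: 0.007
```

Emit:
arm_command([
  [[0, 0, 0], [0.0006, 0.0001, -0.0002], 255],
  [[0, 0, 0], [0.0012, 0.0001, -0.0003], 255],
])

```text
t: 6.95
eef_pos: [561.0, -245.8, 27.9]
tcp_rot: [-3.138, 0.009, 0.117]
ft_force: [-14.1, -6.0, -10.2]
opening: 0.004
```

Emit:
arm_command([
  [[0, 0, 0], [0.001, 0.0001, -0.0001], 255],
  [[0, 0, 0], [0.0022, 0.0002, -0.0003], 255],
  [[0, 0, 0], [0.0035, 0.0003, -0.0004], 255],
  [[0, 0, 0], [0.005, 0.0004, -0.0006], 255],
  [[0, 0, 0], [0.0065, 0.0005, -0.0008], 255],
  [[0, 0, 0], [0.008, 0.0006, -0.001], 255],
])

```text
t: 7.55
eef_pos: [569.2, -245.7, 28.9]
tcp_rot: [-3.138, 0.008, 0.117]
ft_force: [-14.1, -8.0, -9.0]
opening: 0.006
```

Emit:
arm_command([
  [[0, 0, 0], [0.0015, 0.0001, -0.0002], 255],
  [[0, 0, 0], [0.003, 0.0002, -0.0004], 255],
  [[0, 0, 0], [0.0045, 0.0003, -0.0006], 255],
  [[0, 0, 0], [0.006, 0.0004, -0.0008], 255],
  [[0, 0, 0], [0.0075, 0.0005, -0.001], 255],
  [[0, 0, 0], [0.009, 0.0006, -0.0012], 255],
])

```text
t: 8.15
eef_pos: [578.2, -245.4, 30.1]
tcp_rot: [-3.139, 0.008, 0.117]
ft_force: [-13.4, -8.2, -10.0]
opening: 0.002
```

Emit:
arm_command([
  [[0, 0, 0], [-0.02, 0, 0], 255],
  [[0, 0, 0], [-0.051, -0.01, 0], 255],
  [[0, 0, 0], [-0.051, -0.055, 0], 255],
  [[0, 0, 0], [-0.051, -0.1, 0], 255],
  [[0, 0, 0], [-0.051, -0.145, 0], 255],
  [[0, 0, 0], [-0.051, -0.19, 0], 255],
  [[0, 0, 0], [-0.051, -0.235, 0], 255],
  [[0, 0, 0], [-0.051, -0.28, 0], 255],
])

```text
t: 8.95
eef_pos: [498.7, 28.4, 32.5]
tcp_rot: [3.141, -0.001, 0.117]
ft_force: [0.8, 0.9, -0.5]
opening: 0.004
```

```bash
cat >> h.py <<'E'
# rack model: 12 tumbler centres in rack frame from top0 relative fit
def rackT(tag,cam='top'):
    C=tumb(tag,cam);n=450 if cam=='top' else 210
    C=C[(C[:,2]<(27.6 if cam=='top' else 30))&(C[:,3]>n)][:,:2]
    G=np.array([[a,b] for a in(-33.3,33.3) for b in np.arange(-2.5,3)*64.5])
    from scipy.spatial import cKDTree
    def res(p):
        c,s=np.cos(p[2]),np.sin(p[2]);W=G@np.array([[c,s],[-s,c]])+p[:2]
        dd,i=cKDTree(W).query(C);return (C-W[i]).ravel()
    best=min((least_squares(res,[597+k*8,-60,.117+dy],loss='soft_l1') for k in range(9) for dy in(-.08,-.04,0,.04,.08)),key=lambda r:r.cost)
    x0=best.x;yaw=x0[2]-BY;R=np.array([[np.cos(BY),np.sin(BY)],[-np.sin(BY),np.cos(BY)]])
    cb=R@(x0[:2]-BO);Rr=np.array([[np.cos(yaw),-np.sin(yaw)],[np.sin(yaw),np.cos(yaw)]])
    print(cam,tag,len(C),'cost',round(best.cost,1),'world',x0.round(3),'bay',cb.round(1),'yaw',yaw.round(4),*[(k,(cb+Rr@v).round(1)) for k,v in dict(RL=[73,200],RR=[73,-200],FL=[-73,180],FR=[-73,-180]).items()])
def tcp():
    from cell import env
    s=env.state();R=np.array([[np.cos(BY),np.sin(BY)],[-np.sin(BY),np.cos(BY)]])
    print('t',round(s['t'],2),'tcp bay',(R@(s['eef_pos'][:2]-BO)).round(1),'z',s['eef_pos'][2].round(1),s['tcp_rot'].round(3),'f',s['ft_force'].round(1))
E
python3 - <<'E'
from h import *
snap('top','3');tcp()
for t in '023':rackT(t)
for t in '02':rackT(t,'scene')
D=np.load('/tmp/top0.npz');P=cloud(D['d'],D);d=D['d'];E=np.load('/tmp/scene0.npz');Q=cloud(E['d'],E);e=E['d']
for nm,Z,dd in(('top',P,d),('scene',Q,e)):
    for zr in((8,100),(100,130),(140,200)):
        m=(dd>0)&(Z[...,2]>zr[0])&(Z[...,2]<zr[1])&(Z[...,1]>190)&(Z[...,1]<340)&(Z[...,0]>520)&(Z[...,0]<720)
        q=Z[m][:,:2].astype(np.float32)
        if len(q)>5:print(nm,zr,len(q),q.min(0),q.max(0),cv2.minEnclosingCircle(q))
E
```

```text
t 9.0 tcp bay [-227.   102.7] z 32.5 [-3.141e+00  1.000e-03  1.190e-01] f [-2.1  4.  -0.1]
top 0 12 cost 0.2 world [ 5.97364e+02 -5.93100e+01  1.08000e-01] bay [-138.2   -1. ] yaw -0.0089 ('RL', array([-63.4, 198.4])) ('RR', array([ -67. , -201.6])) ('FL', array([-209.6,  179.7])) ('FR', array([-212.8, -180.3]))
top 2 10 cost 0.5 world [ 6.04801e+02 -5.72870e+01  1.48000e-01] bay [-130.6    0.2] yaw 0.0311 ('RL', array([-63.8, 202.3])) ('RR', array([ -51.4, -197.5])) ('FL', array([-209.1,  177.8])) ('FR', array([-197.9, -182. ]))
top 3 9 cost 0.3 world [ 6.14363e+02 -5.42670e+01  1.96000e-01] bay [-120.7    2. ] yaw 0.0794 ('RL', array([-63.8, 207.2])) ('RR', array([ -32.1, -191.5])) ('FL', array([-207.8,  175.7])) ('FR', array([-179.2, -183.2]))
scene 0 12 cost 5.8 world [ 5.9647e+02 -5.9504e+01  1.1000e-01] bay [-139.1   -1.1] yaw -0.0069 ('RL', array([-64.7, 198.4])) ('RR', array([ -67.5, -201.6])) ('FL', array([-210.9,  179.4])) ('FR', array([-213.3, -180.6]))
scene 2 11 cost 5.6 world [ 6.0386e+02 -5.7293e+01  1.4700e-01] bay [-131.5    0.3] yaw 0.0299 ('RL', array([-64.5, 202.4])) ('RR', array([ -52.6, -197.5])) ('FL', array([-209.9,  178. ])) ('FR', array([-199.1, -181.8]))
top (8, 100) 342 [583.0706  190.26576] [710.3083  272.16528] ((647.2017822265625, 231.63784790039062), 74.63076782226562)
top (100, 130) 524 [584.11664 229.00438] [652.03174 296.63263] ((617.5775146484375, 263.0790710449219), 34.969200134277344)
top (140, 200) 388 [573.4201  247.14021] [633.34467 270.11777] ((603.3369140625, 259.9460144042969), 30.680917739868164)
scene (8, 100) 661 [595.29816 190.65578] [710.5771  298.01166] ((652.9962158203125, 240.87847900390625), 75.80667877197266)
scene (100, 130) 592 [581.64325 228.25189] [651.37    297.77356] ((616.919189453125, 262.671142578125), 35.30138397216797)
scene (140, 200) 397 [572.1463  245.69121] [633.00525 278.64496] ((602.9046020507812, 258.2840576171875), 30.765989303588867)
```

Emit:
arm_command([
  [[0, 0, 0], [0, -0.04, 0.002], 255],
  [[0, 0, 0], [0, -0.076, 0.005], 255],
  [[0, 0, 0], [0.005, -0.076, 0.005], 255],
  [[0, 0, 0], [0.009, -0.076, 0.005], 255],
  [[0, 0, 0], [0.011, -0.076, 0.005], 255],
  [[0, 0, 0], [0.012, -0.076, 0.005], 255],
  [[0, 0, 0], [0.013, -0.076, 0.005], 255],
  [[0, 0, 0], [0.014, -0.076, 0.005], 255],
])

```text
t: 9.8
eef_pos: [504.0, 103.2, 27.4]
tcp_rot: [3.141, 0.0, 0.116]
ft_force: [-0.1, 0.3, -0.7]
opening: 0.007
```

Emit:
arm_command([
  [[0, 0, 0], [0.001, 0, 0], 255],
  [[0, 0, 0], [0.002, 0, 0], 255],
  [[0, 0, 0], [0.003, 0, 0], 255],
])

```text
t: 10.1
eef_pos: [506.9, 104.1, 27.4]
tcp_rot: [3.141, -0.0, 0.117]
ft_force: [0.5, -1.1, -1.0]
opening: 0.001
```

Emit:
arm_command([
  [[0, 0, 0], [0.0005, -0.002, 0], 255],
  [[0, 0, 0], [0.001, -0.004, 0], 255],
  [[0, 0, 0], [0.002, -0.004, 0], 255],
])

```text
t: 10.4
eef_pos: [508.2, 108.7, 27.4]
tcp_rot: [3.142, 0.0, 0.117]
ft_force: [-2.1, 0.1, 0.2]
opening: 0.005
```

Emit:
arm_command([
  [[0, 0, 0], [0.0008, 0, 0], 255],
  [[0, 0, 0], [0.0016, 0, 0], 255],
])

```text
t: 10.6
eef_pos: [508.3, 108.6, 27.2]
tcp_rot: [-3.141, 0.003, 0.117]
ft_force: [-8.3, 0.2, 3.9]
opening: 0.005
```

Emit:
arm_command([
  [[0, 0, 0], [0.0004, 0, -0.0005], 255],
  [[0, 0, 0], [0.0008, 0, -0.001], 255],
  [[0, 0, 0], [0.0012, 0, -0.0014], 255],
])

```text
t: 10.9
eef_pos: [508.2, 108.6, 27.8]
tcp_rot: [-3.141, 0.007, 0.117]
ft_force: [-9.0, 0.7, -6.5]
opening: 0.0
```

Emit:
arm_command([
  [[0, 0, 0], [0.0004, 0, -0.0004], 255],
  [[0, 0, 0], [0.0008, 0, -0.0008], 255],
])

```text
t: 11.1
eef_pos: [508.2, 108.8, 28.2]
tcp_rot: [-3.141, 0.008, 0.117]
ft_force: [-11.1, 1.0, -8.5]
opening: 0.003
```

Emit:
arm_command([
  [[0, 0, 0], [0.0005, 0, -0.0001], 255],
  [[0, 0, 0], [0.001, 0, -0.0002], 255],
])

```text
t: 11.3
eef_pos: [508.3, 108.8, 28.2]
tcp_rot: [-3.141, 0.01, 0.117]
ft_force: [-14.3, 0.5, -5.9]
opening: 0.005
```

Emit:
arm_command([
  [[0, 0, 0], [0.0004, 0, -0.0002], 255],
  [[0, 0, 0], [0.0008, 0, -0.0004], 255],
])

```text
t: 11.5
eef_pos: [508.3, 108.8, 28.3]
tcp_rot: [-3.141, 0.012, 0.117]
ft_force: [-16.2, 0.2, -8.5]
opening: 0.003
```

Emit:
arm_command([
  [[0, 0, 0], [0.0003, 0, -0.0003], 255],
  [[0, 0, 0], [0.0006, 0, -0.0005], 255],
])

```text
t: 11.7
eef_pos: [508.4, 109.0, 28.5]
tcp_rot: [-3.141, 0.013, 0.117]
ft_force: [-16.2, 1.6, -10.0]
opening: 0.005
```

Emit:
arm_command([
  [[0, 0, 0], [0.0005, 0, -0.0001], 255],
  [[0, 0, 0], [0.001, 0, -0.0002], 255],
])

```text
t: 11.9
eef_pos: [509.6, 109.2, 28.7]
tcp_rot: [-3.141, 0.013, 0.117]
ft_force: [-16.1, 4.5, -8.7]
opening: 0.007
```

Emit:
arm_command([
  [[0, 0, 0], [0.001, 0, -0.0001], 255],
  [[0, 0, 0], [0.0022, 0, -0.0003], 255],
  [[0, 0, 0], [0.0035, 0, -0.0004], 255],
  [[0, 0, 0], [0.005, 0, -0.0006], 255],
  [[0, 0, 0], [0.0065, 0, -0.0008], 255],
  [[0, 0, 0], [0.008, 0, -0.0009], 255],
])

```text
t: 12.5
eef_pos: [517.5, 110.5, 29.5]
tcp_rot: [-3.14, 0.013, 0.117]
ft_force: [-15.0, 5.3, -12.2]
opening: 0.008
```

Emit:
arm_command([
  [[0, 0, 0], [0.0015, 0, -0.0002], 255],
  [[0, 0, 0], [0.003, 0, -0.0003], 255],
  [[0, 0, 0], [0.0045, 0, -0.0005], 255],
  [[0, 0, 0], [0.006, 0, -0.0006], 255],
  [[0, 0, 0], [0.0075, 0, -0.0008], 255],
  [[0, 0, 0], [0.009, 0, -0.0009], 255],
  [[0, 0, 0], [0.0105, 0, -0.0011], 255],
])

```text
t: 13.2
eef_pos: [527.9, 111.7, 30.5]
tcp_rot: [-3.14, 0.013, 0.117]
ft_force: [-14.6, 5.5, -11.6]
opening: 0.004
```

Emit:
arm_command([
  [[0, 0, 0], [0.0015, 0, -0.0001], 255],
  [[0, 0, 0], [0.003, 0, -0.0003], 255],
  [[0, 0, 0], [0.0045, 0, -0.0004], 255],
  [[0, 0, 0], [0.006, 0, -0.0006], 255],
  [[0, 0, 0], [0.0075, 0, -0.0007], 255],
  [[0, 0, 0], [0.009, 0, -0.0008], 255],
  [[0, 0, 0], [0.0105, 0, -0.001], 255],
  [[0, 0, 0], [0.012, 0, -0.0011], 255],
])

```text
t: 14.0
eef_pos: [540.0, 113.2, 31.6]
tcp_rot: [-3.14, 0.013, 0.117]
ft_force: [-16.4, 5.0, -8.9]
opening: 0.004
```

Emit:
arm_command([
  [[0, 0, 0], [0.0015, 0, -0.0001], 255],
  [[0, 0, 0], [0.003, 0, -0.0003], 255],
  [[0, 0, 0], [0.0045, 0, -0.0004], 255],
  [[0, 0, 0], [0.006, 0, -0.0006], 255],
  [[0, 0, 0], [0.0075, 0, -0.0007], 255],
  [[0, 0, 0], [0.009, 0, -0.0008], 255],
  [[0, 0, 0], [0.0105, 0, -0.001], 255],
  [[0, 0, 0], [0.012, 0, -0.0011], 255],
])

```text
t: 14.8
eef_pos: [551.8, 114.6, 32.6]
tcp_rot: [-3.14, 0.013, 0.117]
ft_force: [-15.5, 5.0, -11.2]
opening: 0.005
```

```bash
python3 - <<'E'
from h import *
snap('top','4');snap('scene','4');tcp()
rackT('4');rackT('4','scene')
E
```

```text
t 14.9 tcp bay [-162.8  177. ] z 32.6 [-3.14   0.012  0.117] f [-14.3   5.  -10.1]
top 4 9 cost 0.5 world [ 6.38663e+02 -5.72590e+01  8.20000e-02] bay [-96.9  -3.8] yaw -0.0354 ('RL', array([-16.9, 193.5])) ('RR', array([ -31.1, -206.2])) ('FL', array([-163.5,  178.7])) ('FR', array([-176.3, -181.1]))
scene 4 12 cost 4.7 world [ 6.38034e+02 -5.78880e+01  8.30000e-02] bay [-97.6  -4.3] yaw -0.0337 ('RL', array([-17.9, 193.1])) ('RR', array([ -31.4, -206.7])) ('FL', array([-164.5,  178. ])) ('FR', array([-176.7, -181.8]))
```

Emit:
arm_command([
  [[0, 0, 0], [0.0012, 0, -0.0001], 255],
  [[0, 0, 0], [0.0026, 0, -0.0003], 255],
  [[0, 0, 0], [0.004, 0, -0.0004], 255],
  [[0, 0, 0], [0.0055, 0, -0.0006], 255],
  [[0, 0, 0], [0.007, 0, -0.0007], 255],
  [[0, 0, 0], [0.0085, 0, -0.0008], 255],
  [[0, 0, 0], [0.01, 0, -0.001], 255],
])

```text
t: 15.6
eef_pos: [561.9, 115.8, 33.5]
tcp_rot: [-3.14, 0.013, 0.117]
ft_force: [-14.9, 5.8, -11.6]
opening: 0.006
```

Emit:
arm_command([
  [[0, 0, 0], [-0.015, 0, 0], 255],
  [[0, 0, 0], [-0.045, 0.02, 0], 255],
  [[0, 0, 0], [-0.045, 0.065, 0.001], 255],
  [[0, 0, 0], [-0.045, 0.11, 0.002], 255],
  [[0, 0, 0], [-0.045, 0.155, 0.003], 255],
  [[0, 0, 0], [-0.045, 0.2, 0.004], 255],
  [[0, 0, 0], [-0.045, 0.245, 0.005], 255],
  [[0, 0, 0], [-0.045, 0.29, 0.006], 255],
])

```text
t: 16.4
eef_pos: [556.7, -180.0, 30.1]
tcp_rot: [3.141, -0.0, 0.117]
ft_force: [1.2, -0.5, 1.2]
opening: 0.004
```

```bash
python3 - <<'E'
from h import *
snap('top','5');tcp()
rackT('5')
E
```

```text
t 16.45 tcp bay [-192.  -122.2] z 30.2 [ 3.139e+00 -3.000e-03  1.140e-01] f [-1.  -5.   0.2]
top 5 9 cost 0.3 world [ 6.44247e+02 -5.79500e+01  5.60000e-02] bay [-91.5  -5.1] yaw -0.0609 ('RL', array([ -6.4, 190.1])) ('RR', array([ -30.8, -209.2])) ('FL', array([-153.4,  179. ])) ('FR', array([-175.3, -180.3]))
```

Emit:
arm_command([
  [[0, 0, 0], [0, 0.04, 0.002], 255],
  [[0, 0, 0], [0.002, 0.06, 0.003], 255],
  [[0, 0, 0], [0.006, 0.06, 0.003], 255],
  [[0, 0, 0], [0.009, 0.06, 0.003], 255],
  [[0, 0, 0], [0.011, 0.06, 0.003], 255],
  [[0, 0, 0], [0.012, 0.06, 0.003], 255],
  [[0, 0, 0], [0.013, 0.06, 0.003], 255],
  [[0, 0, 0], [0.014, 0.06, 0.003], 255],
])

```text
t: 17.25
eef_pos: [577.6, -235.4, 27.2]
tcp_rot: [3.141, -0.0, 0.117]
ft_force: [-0.5, -0.3, 0.1]
opening: 0.003
```

Emit:
arm_command([
  [[0, 0, 0], [0.001, 0, 0], 255],
  [[0, 0, 0], [0.002, 0, 0], 255],
  [[0, 0, 0], [0.003, 0, 0], 255],
])

```text
t: 17.55
eef_pos: [579.6, -235.5, 27.1]
tcp_rot: [-3.141, 0.002, 0.117]
ft_force: [-9.0, -2.2, 5.1]
opening: 0.003
```

Emit:
arm_command([
  [[0, 0, 0], [-0.002, 0.002, -0.001], 255],
  [[0, 0, 0], [-0.002, 0.006, -0.001], 255],
  [[0, 0, 0], [-0.001, 0.006, -0.001], 255],
  [[0, 0, 0], [0, 0.006, -0.0015], 255],
  [[0, 0, 0], [0.0006, 0.006, -0.0022], 255],
  [[0, 0, 0], [0.0012, 0.006, -0.003], 255],
])

```text
t: 18.15
eef_pos: [581.2, -241.3, 29.5]
tcp_rot: [-3.141, 0.003, 0.117]
ft_force: [-6.3, -2.7, -5.6]
opening: 0.005
```

Emit:
arm_command([
  [[0, 0, 0], [0.0004, 0, -0.0002], 255],
  [[0, 0, 0], [0.0008, 0, -0.0004], 255],
])

```text
t: 18.35
eef_pos: [581.2, -241.2, 29.5]
tcp_rot: [-3.14, 0.004, 0.117]
ft_force: [-8.7, -5.2, -5.1]
opening: 0.007
```

Emit:
arm_command([
  [[0, 0, 0], [0.0005, 0.0002, -0.0002], 255],
  [[0, 0, 0], [0.001, 0.0004, -0.0004], 255],
])

```text
t: 18.55
eef_pos: [581.3, -241.2, 29.6]
tcp_rot: [-3.139, 0.006, 0.117]
ft_force: [-13.2, -3.7, -5.8]
opening: 0.007
```

Emit:
arm_command([
  [[0, 0, 0], [0.0005, 0.0002, -0.0003], 255],
  [[0, 0, 0], [0.001, 0.0004, -0.0006], 255],
])

```text
t: 18.75
eef_pos: [581.3, -241.1, 29.6]
tcp_rot: [-3.138, 0.008, 0.117]
ft_force: [-16.3, -4.3, -8.3]
opening: 0.007
```

Emit:
arm_command([
  [[0, 0, 0], [0.0004, 0.0001, -0.0003], 255],
  [[0, 0, 0], [0.0008, 0.0001, -0.0005], 255],
])

```text
t: 18.95
eef_pos: [581.9, -241.1, 29.8]
tcp_rot: [-3.138, 0.009, 0.117]
ft_force: [-14.2, -5.1, -10.0]
opening: 0.005
```

Emit:
arm_command([
  [[0, 0, 0], [0.0005, 0, -0.0001], 255],
  [[0, 0, 0], [0.001, 0, -0.0002], 255],
])

```text
t: 19.15
eef_pos: [583.0, -241.2, 29.9]
tcp_rot: [-3.138, 0.009, 0.117]
ft_force: [-14.2, -6.4, -11.8]
opening: 0.009
```

Emit:
arm_command([
  [[0, 0, 0], [0.001, 0, -0.0001], 255],
  [[0, 0, 0], [0.0023, 0.0001, -0.0002], 255],
  [[0, 0, 0], [0.0037, 0.0002, -0.0003], 255],
  [[0, 0, 0], [0.0052, 0.0003, -0.0004], 255],
  [[0, 0, 0], [0.0067, 0.0004, -0.0006], 255],
  [[0, 0, 0], [0.0082, 0.0005, -0.0007], 255],
  [[0, 0, 0], [0.0097, 0.0006, -0.0009], 255],
])

```text
t: 19.85
eef_pos: [592.7, -241.0, 30.8]
tcp_rot: [-3.138, 0.009, 0.117]
ft_force: [-15.2, -7.3, -11.2]
opening: 0.005
```

Emit:
arm_command([
  [[0, 0, 0], [0.0015, 0, -0.0001], 255],
  [[0, 0, 0], [0.003, 0.0001, -0.0002], 255],
  [[0, 0, 0], [0.0045, 0.0002, -0.0004], 255],
  [[0, 0, 0], [0.006, 0.0003, -0.0005], 255],
  [[0, 0, 0], [0.0075, 0.0004, -0.0006], 255],
  [[0, 0, 0], [0.009, 0.0005, -0.0008], 255],
])

```text
t: 20.45
eef_pos: [601.7, -240.5, 31.5]
tcp_rot: [-3.138, 0.009, 0.117]
ft_force: [-13.7, -7.1, -10.8]
opening: 0.009
```

```bash
python3 - <<'E'
from h import *
snap('top','6');tcp()
rackT('6')
E
```

```text
t 20.5 tcp bay [-154.7 -181.5] z 31.6 [-3.139  0.008  0.117] f [-14.8  -7.4 -10.4]
top 6 10 cost 0.3 world [ 6.55013e+02 -5.48880e+01  1.10000e-01] bay [-80.4  -3.3] yaw -0.0073 ('RL', array([ -6. , 196.1])) ('RR', array([  -8.9, -203.8])) ('FL', array([-152.1,  177.2])) ('FR', array([-154.7, -182.8]))
```

Emit:
arm_command([
  [[0, 0, 0], [0.001, 0, -0.0001], 255],
  [[0, 0, 0], [0.002, 0.0001, -0.0002], 255],
  [[0, 0, 0], [0.003, 0.0002, -0.0003], 255],
  [[0, 0, 0], [0.004, 0.0002, -0.0004], 255],
])

```text
t: 20.9
eef_pos: [605.7, -240.3, 31.9]
tcp_rot: [-3.139, 0.009, 0.117]
ft_force: [-15.3, -7.6, -9.0]
opening: 0.004
```

Emit:
arm_command([
  [[0, 0, 0], [0.0008, 0, -0.0001], 255],
  [[0, 0, 0], [0.0016, 0.0001, -0.0002], 255],
  [[0, 0, 0], [0.0024, 0.0002, -0.0003], 255],
])

```text
t: 21.2
eef_pos: [608.1, -240.2, 32.2]
tcp_rot: [-3.138, 0.009, 0.117]
ft_force: [-13.5, -6.9, -11.3]
opening: 0.008
```

Emit:
arm_command([
  [[0, 0, 0], [0.0004, 0, -0.0001], 255],
  [[0, 0, 0], [0.0008, 0, -0.0001], 255],
])

```text
t: 21.4
eef_pos: [608.9, -240.1, 32.4]
tcp_rot: [-3.139, 0.009, 0.117]
ft_force: [-14.1, -7.6, -10.7]
opening: 0.005
```

Emit:
arm_command([
  [[0, 0, 0], [-0.015, 0, 0], 255],
  [[0, 0, 0], [-0.024, -0.03, 0], 255],
  [[0, 0, 0], [-0.024, -0.08, 0.001], 255],
  [[0, 0, 0], [-0.024, -0.13, 0.002], 255],
  [[0, 0, 0], [-0.024, -0.18, 0.003], 255],
  [[0, 0, 0], [-0.024, -0.23, 0.004], 255],
  [[0, 0, 0], [-0.024, -0.28, 0.004], 255],
  [[0, 0, 0], [-0.024, -0.33, 0.004], 255],
])

```text
t: 22.2
eef_pos: [550.5, 86.9, 31.0]
tcp_rot: [-3.142, -0.001, 0.117]
ft_force: [1.1, 0.0, -0.1]
opening: 0.008
```

```bash
python3 - <<'E'
from h import *
snap('top','7');tcp()
rackT('7')
E
```

```text
t 22.25 tcp bay [-168.4  155.8] z 31.0 [-3.141 -0.     0.12 ] f [-2.9  5.8 -0.3]
top 7 10 cost 0.5 world [658.785 -54.085   6.412] bay [-76.6  -3. ] yaw 6.2948 ('RL', array([ -5.9, 197.9])) ('RR', array([  -1.3, -202.1])) ('FL', array([-151.7,  176.2])) ('FR', array([-147.5, -183.8]))
```

Emit:
arm_command([
  [[0, 0, 0], [0, -0.02, 0.002], 255],
  [[0, 0, 0], [0.003, -0.024, 0.003], 255],
  [[0, 0, 0], [0.007, -0.024, 0.003], 255],
  [[0, 0, 0], [0.01, -0.024, 0.003], 255],
  [[0, 0, 0], [0.012, -0.024, 0.003], 255],
  [[0, 0, 0], [0.013, -0.024, 0.003], 255],
  [[0, 0, 0], [0.014, -0.024, 0.003], 255],
])

```text
t: 22.95
eef_pos: [561.9, 109.6, 27.7]
tcp_rot: [3.142, 0.0, 0.116]
ft_force: [-0.4, -0.8, -0.1]
opening: 0.007
```

Emit:
arm_command([
  [[0, 0, 0], [0.001, 0, 0], 255],
  [[0, 0, 0], [0.002, 0, 0], 255],
])

```text
t: 23.15
eef_pos: [562.8, 110.0, 27.5]
tcp_rot: [3.141, 0.002, 0.117]
ft_force: [-6.3, -3.1, 4.0]
opening: 0.002
```

Emit:
arm_command([
  [[0, 0, 0], [-0.002, -0.003, -0.001], 255],
  [[0, 0, 0], [-0.002, -0.006, -0.001], 255],
  [[0, 0, 0], [-0.001, -0.006, -0.001], 255],
  [[0, 0, 0], [0, -0.006, -0.0015], 255],
  [[0, 0, 0], [0.0006, -0.006, -0.0022], 255],
  [[0, 0, 0], [0.0012, -0.006, -0.003], 255],
])

```text
t: 23.75
eef_pos: [564.3, 116.5, 30.7]
tcp_rot: [3.142, 0.0, 0.117]
ft_force: [-1.2, 0.3, -0.3]
opening: 0.001
```

Emit:
arm_command([
  [[0, 0, 0], [0.0005, 0, -0.0002], 255],
  [[0, 0, 0], [0.001, 0, -0.0004], 255],
  [[0, 0, 0], [0.0015, 0, -0.0006], 255],
])

```text
t: 24.05
eef_pos: [564.6, 116.6, 30.9]
tcp_rot: [3.142, 0.002, 0.117]
ft_force: [-4.5, -0.4, -1.5]
opening: 0.003
```

Emit:
arm_command([
  [[0, 0, 0], [0.0005, 0, -0.0004], 255],
  [[0, 0, 0], [0.001, 0, -0.0008], 255],
  [[0, 0, 0], [0.0015, 0, -0.0011], 255],
])

```text
t: 24.35
eef_pos: [564.9, 116.8, 31.4]
tcp_rot: [-3.141, 0.005, 0.117]
ft_force: [-8.0, 0.0, -4.8]
opening: 0.003
```

Emit:
arm_command([
  [[0, 0, 0], [0.0005, 0, -0.0002], 255],
  [[0, 0, 0], [0.001, 0, -0.0004], 255],
])

```text
t: 24.55
eef_pos: [564.9, 116.9, 31.5]
tcp_rot: [-3.141, 0.007, 0.117]
ft_force: [-11.7, 0.5, -6.1]
opening: 0.004
```

Emit:
arm_command([
  [[0, 0, 0], [0.0005, 0, -0.0002], 255],
  [[0, 0, 0], [0.0009, 0, -0.0004], 255],
])

```text
t: 24.75
eef_pos: [565.0, 116.9, 31.5]
tcp_rot: [-3.141, 0.009, 0.117]
ft_force: [-13.8, -0.6, -6.7]
opening: 0.006
```

Emit:
arm_command([
  [[0, 0, 0], [0.0004, 0, -0.0003], 255],
  [[0, 0, 0], [0.0008, 0, -0.0005], 255],
])

```text
t: 24.95
eef_pos: [565.1, 117.0, 31.7]
tcp_rot: [-3.141, 0.011, 0.117]
ft_force: [-16.5, -0.5, -8.9]
opening: -0.0
```

Emit:
arm_command([
  [[0, 0, 0], [0.0003, 0, -0.0002], 255],
  [[0, 0, 0], [0.0006, 0, -0.0004], 255],
])

```text
t: 25.15
eef_pos: [565.2, 117.2, 31.9]
tcp_rot: [-3.141, 0.012, 0.117]
ft_force: [-16.4, 1.6, -10.1]
opening: 0.005
```

Emit:
arm_command([
  [[0, 0, 0], [0.0004, 0, -0.0001], 255],
  [[0, 0, 0], [0.0008, 0, -0.0002], 255],
  [[0, 0, 0], [0.0013, 0, -0.0003], 255],
])

```text
t: 25.45
eef_pos: [566.5, 117.6, 32.1]
tcp_rot: [-3.141, 0.012, 0.117]
ft_force: [-15.7, 3.5, -9.0]
opening: 0.007
```

Emit:
arm_command([
  [[0, 0, 0], [0.0005, 0, -0.0001], 255],
  [[0, 0, 0], [0.001, 0, -0.0001], 255],
  [[0, 0, 0], [0.0015, 0, -0.0002], 255],
])

```text
t: 25.75
eef_pos: [568.0, 117.9, 32.2]
tcp_rot: [-3.141, 0.012, 0.117]
ft_force: [-14.6, 3.5, -11.2]
opening: 0.002
```

Emit:
arm_command([
  [[0, 0, 0], [0.0005, 0, -0.0001], 255],
  [[0, 0, 0], [0.001, 0, -0.0001], 255],
])

```text
t: 25.95
eef_pos: [568.9, 118.1, 32.4]
tcp_rot: [-3.14, 0.012, 0.117]
ft_force: [-16.0, 4.5, -10.1]
opening: 0.005
```

Emit:
arm_command([
  [[0, 0, 0], [0.0004, 0, -0.0001], 255],
  [[0, 0, 0], [0.0008, 0, -0.0001], 255],
])

```text
t: 26.15
eef_pos: [569.8, 118.2, 32.4]
tcp_rot: [-3.14, 0.012, 0.117]
ft_force: [-15.7, 4.9, -10.1]
opening: 0.005
```

Emit:
arm_command([
  [[0, 0, 0], [0.0003, 0, -0.0001], 255],
  [[0, 0, 0], [0.0006, 0, -0.0001], 255],
])

```text
t: 26.35
eef_pos: [570.2, 118.4, 32.5]
tcp_rot: [-3.14, 0.012, 0.117]
ft_force: [-17.3, 4.5, -8.5]
opening: 0.003
```

```bash
python3 - <<'E'
from h import *
snap('top','8');tcp()
rackT('8')
E
```

```text
t 26.4 tcp bay [-144.4  178.6] z 32.5 [-3.14   0.012  0.117] f [-16.   6. -10.]
top 8 9 cost 0.6 world [ 6.61239e+02 -5.41540e+01  1.15000e-01] bay [-74.2  -3.3] yaw -0.002 ('RL', array([ -0.8, 196.5])) ('RR', array([  -1.6, -203.5])) ('FL', array([-146.8,  176.8])) ('FR', array([-147.5, -183.2]))
```

Emit:
arm_command([
  [[0, 0, 0], [0.0003, 0, -0.0001], 255],
  [[0, 0, 0], [0.0005, 0, -0.0001], 255],
])

```text
t: 26.6
eef_pos: [570.9, 118.4, 32.6]
tcp_rot: [-3.14, 0.012, 0.117]
ft_force: [-14.9, 5.2, -10.5]
opening: 0.005
```

Emit:
arm_command([
  [[0, 0, 0], [0.0003, 0, -0.0001], 255],
  [[0, 0, 0], [0.0005, 0, -0.0002], 255],
])

```text
t: 26.8
eef_pos: [571.3, 118.5, 32.8]
tcp_rot: [-3.14, 0.012, 0.117]
ft_force: [-16.0, 5.8, -10.0]
opening: 0.003
```

Emit:
arm_command([
  [[0, 0, 0], [0.0003, 0, -0.0001], 255],
  [[0, 0, 0], [0.0005, 0, -0.0002], 255],
])

```text
t: 27.0
eef_pos: [571.3, 118.5, 32.8]
tcp_rot: [-3.14, 0.013, 0.117]
ft_force: [-16.9, 5.8, -10.7]
opening: 0.006
```

Emit:
arm_command([
  [[0, 0, 0], [0.0003, 0, -0.0001], 255],
  [[0, 0, 0], [0.0005, 0, -0.0002], 255],
])

```text
t: 27.2
eef_pos: [571.4, 118.6, 32.9]
tcp_rot: [-3.14, 0.014, 0.117]
ft_force: [-20.4, 4.8, -11.6]
opening: 0.004
```

Emit:
arm_command([
  [[0, 0, 0], [-0.015, 0, 0], 255],
  [[0, 0, 0], [-0.025, 0.03, 0], 255],
  [[0, 0, 0], [-0.025, 0.08, 0.001], 255],
  [[0, 0, 0], [-0.025, 0.13, 0.002], 255],
  [[0, 0, 0], [-0.025, 0.18, 0.003], 255],
  [[0, 0, 0], [-0.025, 0.23, 0.004], 255],
  [[0, 0, 0], [-0.025, 0.28, 0.004], 255],
  [[0, 0, 0], [-0.025, 0.33, 0.004], 255],
])

```text
t: 28.0
eef_pos: [591.7, -215.1, 32.0]
tcp_rot: [3.141, -0.001, 0.117]
ft_force: [0.8, 0.3, -0.5]
opening: 0.007
```

```bash
python3 - <<'E'
from h import *
snap('top','9');snap('scene','9');tcp()
rackT('9');rackT('9','scene')
E
```

```text
t 28.1 tcp bay [-161.8 -158.6] z 31.8 [ 3.139e+00 -3.000e-03  1.120e-01] f [-0.6  0.4  0.2]
top 9 10 cost 0.4 world [ 6.61984e+02 -5.42500e+01  1.14000e-01] bay [-73.4  -3.5] yaw -0.003 ('RL', array([  0.2, 196.3])) ('RR', array([  -1. , -203.7])) ('FL', array([-145.9,  176.7])) ('FR', array([-147. , -183.3]))
scene 9 12 cost 4.2 world [ 6.60743e+02 -5.41550e+01  1.14000e-01] bay [-74.6  -3.3] yaw -0.0027 ('RL', array([ -1.1, 196.5])) ('RR', array([  -2.2, -203.5])) ('FL', array([-147.2,  176.9])) ('FR', array([-148.1, -183.1]))
```

Emit:
arm_command([
  [[0, 0, 0], [0, 0.015, 0.002], 255],
  [[0, 0, 0], [0.003, 0.025, 0.003], 255],
  [[0, 0, 0], [0.006, 0.025, 0.003], 255],
  [[0, 0, 0], [0.008, 0.025, 0.003], 255],
  [[0, 0, 0], [0.01, 0.025, 0.003], 255],
  [[0, 0, 0], [0.011, 0.025, 0.003], 255],
  [[0, 0, 0], [0.012, 0.025, 0.003], 255],
])

```text
t: 28.8
eef_pos: [606.2, -235.5, 28.7]
tcp_rot: [3.141, 0.0, 0.118]
ft_force: [0.3, -0.0, -0.0]
opening: 0.005
```

Emit:
arm_command([
  [[0, 0, 0], [0.001, 0, 0], 255],
  [[0, 0, 0], [0.002, 0, 0], 255],
])

```text
t: 29.0
eef_pos: [607.3, -235.5, 28.6]
tcp_rot: [-3.141, 0.002, 0.117]
ft_force: [-8.1, 0.4, 4.4]
opening: 0.008
```

Emit:
arm_command([
  [[0, 0, 0], [-0.002, 0.003, -0.001], 255],
  [[0, 0, 0], [-0.002, 0.006, -0.001], 255],
  [[0, 0, 0], [-0.001, 0.006, -0.001], 255],
  [[0, 0, 0], [0, 0.006, -0.0015], 255],
  [[0, 0, 0], [0.0006, 0.006, -0.002], 255],
  [[0, 0, 0], [0.0012, 0.006, -0.0026], 255],
])

```text
t: 29.6
eef_pos: [609.7, -241.5, 31.1]
tcp_rot: [-3.141, 0.001, 0.117]
ft_force: [-1.7, -1.4, -2.1]
opening: 0.003
```

Emit:
arm_command([
  [[0, 0, 0], [0.0005, 0.0002, -0.0003], 255],
  [[0, 0, 0], [0.001, 0.0004, -0.0006], 255],
])

```text
t: 29.8
eef_pos: [609.9, -241.6, 31.3]
tcp_rot: [-3.141, 0.002, 0.117]
ft_force: [-6.6, -2.1, -3.4]
opening: 0.006
```

Emit:
arm_command([
  [[0, 0, 0], [0.0005, 0.0002, -0.0002], 255],
  [[0, 0, 0], [0.001, 0.0004, -0.0004], 255],
])

```text
t: 30.0
eef_pos: [610.0, -241.6, 31.2]
tcp_rot: [-3.139, 0.004, 0.117]
ft_force: [-9.5, -0.4, -4.5]
opening: 0.008
```

Emit:
arm_command([
  [[0, 0, 0], [0.0005, 0.0001, -0.0003], 255],
  [[0, 0, 0], [0.001, 0.0002, -0.0006], 255],
])

```text
t: 30.2
eef_pos: [610.1, -241.5, 31.3]
tcp_rot: [-3.139, 0.007, 0.117]
ft_force: [-12.4, -1.1, -6.6]
opening: 0.001
```

Emit:
arm_command([
  [[0, 0, 0], [0.0004, 0.0001, -0.0002], 255],
  [[0, 0, 0], [0.0007, 0.0002, -0.0004], 255],
])

```text
t: 30.4
eef_pos: [610.1, -241.5, 31.4]
tcp_rot: [-3.138, 0.008, 0.117]
ft_force: [-15.3, -0.2, -7.0]
opening: 0.004
```

Emit:
arm_command([
  [[0, 0, 0], [0.0003, 0.0001, -0.0002], 255],
  [[0, 0, 0], [0.0005, 0.0002, -0.0004], 255],
])

```text
t: 30.6
eef_pos: [610.1, -241.4, 31.5]
tcp_rot: [-3.137, 0.009, 0.117]
ft_force: [-15.4, -1.8, -8.5]
opening: 0.004
```

Emit:
arm_command([
  [[0, 0, 0], [0.0004, 0.0001, -0.0003], 255],
  [[0, 0, 0], [0.0007, 0.0002, -0.0005], 255],
])

```text
t: 30.8
eef_pos: [610.7, -241.9, 31.8]
tcp_rot: [-3.138, 0.009, 0.117]
ft_force: [-16.4, -2.8, -9.3]
opening: 0.005
```

Emit:
arm_command([
  [[0, 0, 0], [0.0004, 0.0001, -0.0001], 255],
  [[0, 0, 0], [0.0008, 0.0002, -0.0002], 255],
])

```text
t: 31.0
eef_pos: [611.7, -242.1, 32.0]
tcp_rot: [-3.138, 0.009, 0.117]
ft_force: [-14.5, -3.0, -11.0]
opening: 0.004
```

Emit:
arm_command([
  [[0, 0, 0], [0.0003, 0, -0.0001], 255],
  [[0, 0, 0], [0.0005, 0, -0.0001], 255],
])

```text
t: 31.2
eef_pos: [611.9, -242.1, 32.0]
tcp_rot: [-3.138, 0.01, 0.117]
ft_force: [-15.9, -3.7, -9.0]
opening: 0.002
```

Emit:
arm_command([
  [[0, 0, 0], [0.0003, 0, -0.0001], 255],
  [[0, 0, 0], [0.0005, 0, -0.0001], 255],
])

```text
t: 31.4
eef_pos: [612.0, -242.0, 32.0]
tcp_rot: [-3.137, 0.011, 0.117]
ft_force: [-18.2, -5.7, -7.7]
opening: 0.006
```

Emit:
arm_command([
  [[0, 0, 0], [-0.02, 0, 0], 255],
  [[0, 0, 0], [-0.055, 0, -0.025], 255],
  [[0, 0, 0], [-0.095, 0.02, -0.055], 255],
  [[0, 0, 0], [-0.095, 0.065, -0.06], 255],
  [[0, 0, 0], [-0.095, 0.11, -0.06], 255],
  [[0, 0, 0], [-0.095, 0.12, -0.06], 255],
  [[0, 0, 0], [-0.095, 0.12, -0.06], 255],
])

```text
t: 32.1
eef_pos: [536.4, -374.2, 94.3]
tcp_rot: [3.141, -0.001, 0.115]
ft_force: [0.3, 0.6, 0.3]
opening: 0.006
```

```bash
python3 - <<'E'
from h import *
snap('top','10');snap('wrist','10');snap('scene','10');tcp()
rackT('10');rackT('10','scene')
E
```

```text
t 32.25 tcp bay [-235.1 -303.8] z 94.3 [-3.141  0.     0.118] f [-0.1  0.5  0.8]
top 10 12 cost 0.4 world [ 6.62525e+02 -5.41360e+01  1.17000e-01] bay [-72.9  -3.5] yaw 0.0 ('RL', array([1.000e-01, 1.966e+02])) ('RR', array([ 1.000e-01, -2.034e+02])) ('FL', array([-145.9,  176.5])) ('FR', array([-145.9, -183.5]))
scene 10 12 cost 4.6 world [ 6.61563e+02 -5.42930e+01  1.16000e-01] bay [-73.8  -3.5] yaw -0.0014 ('RL', array([ -0.6, 196.4])) ('RR', array([  -1.1, -203.6])) ('FL', array([-146.6,  176.6])) ('FR', array([-147.1, -183.4]))
```

View pics/wrist_10.png

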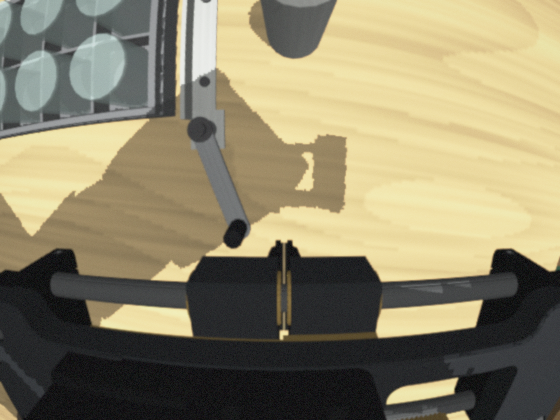

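Emit:
arm_command([
  [[0, 0, 0], [-0.006, 0, 0.03], 255],
  [[0, 0, 0], [-0.006, 0, 0.054], 255],
  [[0, 0, 0], [-0.006, -0.008, 0.054], 255],
  [[0, 0, 0], [-0.006, -0.015, 0.054], 255],
])

```text
t: 32.65
eef_pos: [528.9, -357.0, 40.9]
tcp_rot: [-3.141, 0.0, 0.118]
ft_force: [0.8, 0.3, 0.7]
opening: 0.006
```

```bash
python3 - <<'E'
from h import *
tcp()
E
```

```text
t 32.65 tcp bay [-240.9 -288.7] z 40.9 [-3.141  0.     0.118] f [0.8 0.3 0.7]
```

Emit:
arm_command([
  [[0, 0, 0], [0, -0.006, 0], 255],
  [[0, 0, 0], [-0.003, -0.013, 0], 255],
  [[0, 0, 0], [-0.005, -0.021, 0], 255],
  [[0, 0, 0], [-0.007, -0.028, 0], 255],
  [[0, 0, 0], [-0.009, -0.036, 0], 255],
  [[0, 0, 0], [-0.01, -0.045, 0], 255],
  [[0, 0, 0], [-0.0105, -0.054, 0], 255],
  [[0, 0, 0], [-0.0106, -0.0627, 0], 255],
])

```text
t: 33.45
eef_pos: [510.7, -296.8, 40.5]
tcp_rot: [3.142, 0.0, 0.117]
ft_force: [0.6, -0.4, 0.6]
opening: 0.009
```

```bash
python3 - <<'E'
from h import *
snap('wrist','11');tcp()
E
```

```text
t 33.5 tcp bay [-252.1 -225.6] z 40.5 [-3.141e+00  1.000e-03  1.170e-01] f [ 0.3  1.6 -1.1]
```

View pics/wrist_11.png

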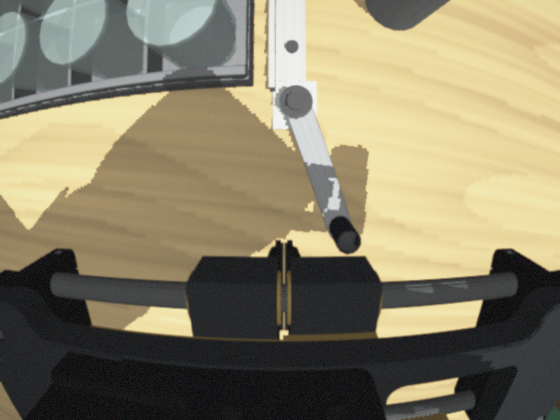

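```bash
python3 - <<'E'
from h import *
R=np.array([[np.cos(BY),np.sin(BY)],[-np.sin(BY),np.cos(BY)]])
for t in('10','11'):
    D=np.load(f'/tmp/wrist_{t}.npz');P=fish(D);d=D['d'];b=(P[...,:2]-BO)@R.T
    for zr in((58,72),(32,58),(22,32)):
        m=(d>0)&(P[...,2]>zr[0])&(P[...,2]<zr[1])&(b[...,1]<-225-0)&(b[...,1]>-330)&(b[...,0]<-165)&(b[...,0]>-290)
        q=b[m].astype(np.float32);print(t,zr,len(q),q.mean(0) if len(q) else '',q.min(0) if len(q) else '',q.max(0) if len(q) else '',cv2.minEnclosingCircle(q) if len(q) else '')
for t in ('0','10'):
    D=np.load('/tmp/top0.npz' if t=='0' else f'/tmp/top_{t}.npz');P=cloud(D['d'],D);b=(P[...,:2]-BO)@R.T;d=D['d']
    m=(d>0)&(P[...,2]>58)&(P[...,2]<72)&(b[...,1]<-225-0)&(b[...,1]>-330)&(b[...,0]<-165)&(b[...,0]>-290)
    if m.sum():print('top',t,b[m].mean(0),b[m].min(0),b[m].max(0),m.sum())
E
```

```text
10 (58, 72) 334 [-244.60994 -266.39597] [-252.90865 -273.5056 ] [-237.52605 -258.57867] ((-245.2699432373047, -266.2121276855469), 7.78255033493042)
10 (32, 58) 291 [-211.2766  -255.40091] [-247.43173 -273.75473] [-165.05177 -225.3137 ] ((-206.26361083984375, -249.5096435546875), 47.752140045166016)
10 (22, 32) 1954 [-205.61491 -252.17418] [-256.09836 -275.7754 ] [-165.01593 -226.13391] ((-211.0418243408203, -248.78216552734375), 50.42860794067383)
11 (58, 72) 583 [-244.46028 -265.07822] [-253.25742 -272.98358] [-237.7564  -257.88306] ((-245.3696746826172, -265.73687744140625), 8.280208587646484)
11 (32, 58) 519 [-206.81462 -249.78294] [-248.5167  -270.98904] [-165.2439  -225.45583] ((-207.04200744628906, -242.09890747070312), 44.68920135498047)
11 (22, 32) 2962 [-204.90701 -250.60272] [-255.09491 -275.00183] [-165.08879 -225.44954] ((-210.6318359375, -243.68289184570312), 47.81304931640625)
top 0 [-244.10414774 -262.81787074] [-250.90456162 -271.24049088] [-237.53289751 -255.71967756] 49
top 10 [-244.07401481 -262.92031297] [-250.98378818 -271.44458997] [-237.55727111 -255.70721637] 47
```

```bash
python3 - <<'E'
from h import *
D=np.load('/tmp/wrist_11.npz');P=fish(D);d=D['d']
t=np.array([510.5,-296.5,40.5]);yaw=.117;R=np.array([[np.cos(yaw),np.sin(yaw)],[np.sin(yaw),-np.cos(yaw)]])
q=(P-t);xy=q[...,:2]@R.T
m=(d>0)&(abs(xy[...,0])<25)&(abs(xy[...,1])<40)&(q[...,2]>-30)&(q[...,2]<150)
z=q[...,2]
h=np.histogram(z[m],bins=np.arange(-40,150,10));print(list(zip(h[1],h[0])))
k=m&(z>-30)&(z<45);print(np.c_[np.argwhere(k)[:12],xy[k][:12].round(1),z[k][:12].round(1)])
cv2.imwrite('pics/wz11.png',cv2.resize(D['im'][180:350,170:400],None,fx=3.4,fy=3.4,interpolation=cv2.INTER_CUBIC))
D=np.load('/tmp/scene_10.npz');p=pix(np.array([[536.4,-374.2,94.3],[536.4,-374.2,131]]),D);print(p)
u,v=p[0].astype(int);im=D['im'][v-60:v+40,u-70:u+60];im=cv2.resize(im,None,fx=6,fy=6,interpolation=cv2.INTER_CUBIC)
for a in p: cv2.circle(im,(int((a[0]-(u-70))*6),int((a[1]-(v-60))*6)),5,(0,255,0),1)
cv2.imwrite('pics/sz10.png',im)
E
```

```text
[(np.int64(-40), np.int64(0)), (np.int64(-30), np.int64(0)), (np.int64(-20), np.int64(216)), (np.int64(-10), np.int64(305)), (np.int64(0), np.int64(84)), (np.int64(10), np.int64(90)), (np.int64(20), np.int64(331)), (np.int64(30), np.int64(49)), (np.int64(40), np.int64(117)), (np.int64(50), np.int64(232)), (np.int64(60), np.int64(104)), (np.int64(70), np.int64(110)), (np.int64(80), np.int64(43)), (np.int64(90), np.int64(101)), (np.int64(100), np.int64(0)), (np.int64(110), np.int64(25)), (np.int64(120), np.int64(181)), (np.int64(130), np.int64(3697))]
[[199.  317.   24.9  23.5 -10.4]
 [199.  318.   25.   24.2 -10.4]
 [199.  320.   24.9  25.6 -10.6]
 [199.  322.   24.9  27.  -10.9]
 [199.  324.   24.9  28.4 -10.9]
 [199.  329.   24.9  31.8 -11. ]
 [199.  335.   24.9  36.  -10.9]
 [200.  317.   24.3  23.5 -10.2]
 [200.  318.   24.2  24.2 -10.6]
 [200.  319.   24.3  24.9 -10.3]
 [200.  320.   24.1  25.6 -11.1]
 [200.  321.   24.6  26.1  -9. ]]
[[239.06547902  90.6984779 ]
 [238.32925241  80.28297432]]
```

View pics/sz10.png

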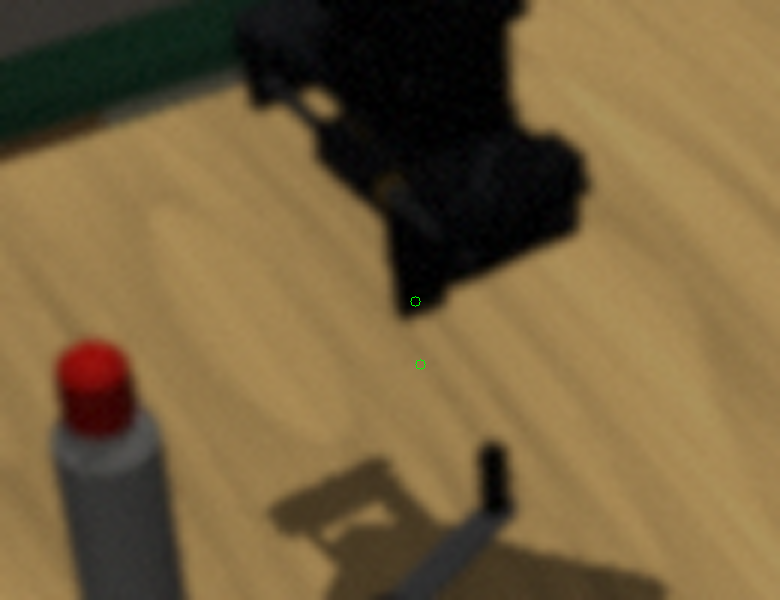

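Emit:
arm_command([
  [[0, 0, 0], [0.004, 0.04, -0.01], 255],
  [[0, 0, 0], [0.009, 0.07, -0.01], 255],
  [[0, 0, 0], [0.009, 0.07, 0.01], 255],
  [[0, 0, 0], [0.009, 0.07, 0.0355], 255],
  [[0, 0, 0], [0.009, 0.07, 0.0355], 255],
])

```text
t: 34.0
eef_pos: [526.6, -365.0, 2.2]
tcp_rot: [-3.138, 0.003, 0.117]
ft_force: [0.1, 0.5, -0.1]
opening: 0.004
```

```bash
python3 - <<'E'
from h import *
tcp()
E
```

```text
t 34.0 tcp bay [-244.2 -296.3] z 2.2 [-3.138e+00  3.000e-03  1.170e-01] f [ 0.1  0.5 -0.1]
```

Emit:
arm_command([
  [[0, 0, 0], [0.002, -0.006, 0], 255],
  [[0, 0, 0], [0.002, -0.012, 0], 255],
  [[0, 0, 0], [0, -0.02, 0], 255],
  [[0, 0, 0], [-0.002, -0.029, 0], 255],
  [[0, 0, 0], [-0.005, -0.039, 0], 255],
  [[0, 0, 0], [-0.007, -0.049, 0], 255],
  [[0, 0, 0], [-0.008, -0.06, 0], 255],
  [[0, 0, 0], [-0.0085, -0.07, 0], 255],
])

```text
t: 34.8
eef_pos: [511.4, -296.6, 5.2]
tcp_rot: [3.141, -0.0, 0.117]
ft_force: [1.6, -1.6, -0.8]
opening: 0.004
```

```bash
python3 - <<'E'
from h import *
snap('wrist','12');tcp()
D=np.load('/tmp/wrist_12.npz');P=fish(D);d=D['d'];R=np.array([[np.cos(BY),np.sin(BY)],[-np.sin(BY),np.cos(BY)]]);b=(P[...,:2]-BO)@R.T
m=(d>0)&(P[...,2]>58)&(P[...,2]<69)&(b[...,1]<-150)&(b[...,1]>-330)&(b[...,0]<-165)&(b[...,0]>-290)
print(b[m].mean(0),b[m].min(0),b[m].max(0))
E
```

```text
t 34.85 tcp bay [-251.6 -225.2] z 5.0 [-3.141e+00  1.000e-03  1.170e-01] f [ 1.  -0.2 -0.5]
[-240.12608433 -222.96860379] [-242.05661186 -234.80215452] [-238.90607907 -205.87634198]
```

View pics/wrist_12.png

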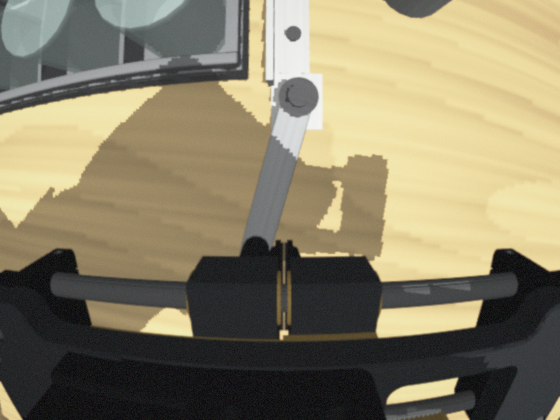

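Emit:
arm_command([
  [[0, 0, 0], [0.0015, -0.009, 0], 255],
  [[0, 0, 0], [0.0035, -0.018, 0], 255],
  [[0, 0, 0], [0.0066, -0.0257, 0], 255],
  [[0, 0, 0], [0.0105, -0.034, 0], 255],
  [[0, 0, 0], [0.015, -0.042, 0], 255],
  [[0, 0, 0], [0.0196, -0.049, 0], 255],
  [[0, 0, 0], [0.027, -0.057, 0], 255],
  [[0, 0, 0], [0.034, -0.064, 0], 255],
])

```text
t: 35.65
eef_pos: [537.6, -229.0, 4.8]
tcp_rot: [-3.141, 0.001, 0.117]
ft_force: [-1.5, -1.5, -0.1]
opening: 0.007
```

```bash
python3 - <<'E'
from h import *
snap('wrist','13');tcp()
E
```

```text
t 35.7 tcp bay [-216.4 -161.7] z 4.8 [-3.141e+00  1.000e-03  1.180e-01] f [0.1 2.  0.4]
```

View pics/wrist_13.png

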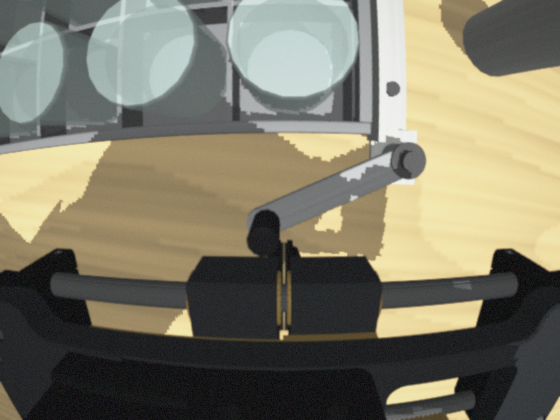

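Emit:
arm_command([
  [[0, 0, 0], [0.006, -0.007, 0], 255],
  [[0, 0, 0], [0.012, -0.013, 0], 255],
  [[0, 0, 0], [0.018, -0.018, 0], 255],
  [[0, 0, 0], [0.023, -0.02, 0], 255],
  [[0, 0, 0], [0.027, -0.021, 0], 255],
  [[0, 0, 0], [0.031, -0.021, 0], 255],
  [[0, 0, 0], [0.034, -0.021, 0], 255],
])

```text
t: 36.4
eef_pos: [569.2, -205.1, 4.9]
tcp_rot: [-3.141, 0.0, 0.117]
ft_force: [-2.2, 0.9, -0.1]
opening: 0.004
```

Emit:
arm_command([
  [[0, 0, 0], [0.001, 0, 0], 255],
  [[0, 0, 0], [0.002, 0, 0], 255],
])

```text
t: 36.6
eef_pos: [571.0, -205.0, 5.0]
tcp_rot: [-3.142, 0.0, 0.117]
ft_force: [-1.8, 1.1, -0.3]
opening: 0.003
```

Emit:
arm_command([
  [[0, 0, 0], [0.001, 0, 0], 255],
  [[0, 0, 0], [0.002, 0, 0], 255],
])

```text
t: 36.8
eef_pos: [571.6, -204.8, 4.9]
tcp_rot: [-3.141, 0.003, 0.117]
ft_force: [-12.8, -3.2, 4.7]
opening: 0.006
```

Emit:
arm_command([
  [[0, 0, 0], [-0.01, 0, 0], 255],
  [[0, 0, 0], [-0.04, 0, 0], 255],
  [[0, 0, 0], [-0.08, 0, -0.03], 255],
  [[0, 0, 0], [-0.1, 0.04, -0.07], 255],
  [[0, 0, 0], [-0.1, 0.08, -0.1], 255],
  [[0, 0, 0], [-0.1, 0.12, -0.1], 255],
  [[0, 0, 0], [-0.1, 0.16, -0.1], 255],
  [[0, 0, 0], [-0.1, 0.16, -0.1], 255],
])

```text
t: 37.6
eef_pos: [492.4, -380.1, 105.5]
tcp_rot: [3.138, -0.002, 0.113]
ft_force: [-0.8, 0.4, -1.0]
opening: 0.009
```

```bash
python3 - <<'E'
from h import *
snap('top','14');snap('scene','14');tcp()
rackT('14');rackT('14','scene')
R=np.array([[np.cos(BY),np.sin(BY)],[-np.sin(BY),np.cos(BY)]])
for cam in('top','scene'):
    D=np.load(f'/tmp/{cam}_14.npz');P=cloud(D['d'],D);d=D['d'];b=(P[...,:2]-BO)@R.T
    m=(d>0)&(P[...,2]>58)&(P[...,2]<70)&(b[...,1]>-170)&(b[...,1]<-110)&(b[...,0]<-151.5)&(b[...,0]>-215)
    if m.sum():
        k=b[m].mean(0);print(cam,'knob',k,m.sum(),'angle',np.arctan2(-(k[0]+160),k[1]+233))
E
```

```text
t 37.7 tcp bay [-280.1 -303. ] z 104.7 [ 3.142 -0.     0.115] f [-0.6  0.1  0.1]
top 14 12 cost 0.7 world [ 6.62429e+02 -5.41250e+01  1.16000e-01] bay [-73.   -3.4] yaw -0.0011 ('RL', array([  0.3, 196.5])) ('RR', array([-2.000e-01, -2.035e+02])) ('FL', array([-145.8,  176.7])) ('FR', array([-146.2, -183.3]))
scene 14 12 cost 5.7 world [ 6.61277e+02 -5.43550e+01  1.18000e-01] bay [-74.1  -3.5] yaw 0.0007 ('RL', array([ -1.3, 196.5])) ('RR', array([  -1. , -203.5])) ('FL', array([-147.3,  176.4])) ('FR', array([-147. , -183.6]))
top knob [-159.96781975 -142.74058996] 43 angle -0.00035653063003336443
scene knob [-160.4128801  -142.86057216] 30 angle 0.004580428635264799
```

View pics/top_14.png

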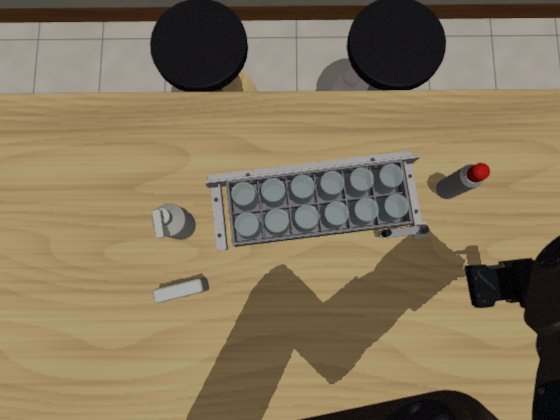

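View pics/scene_14.png

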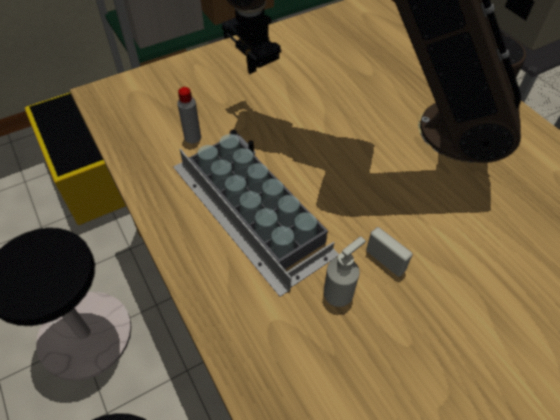

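The pictures show the rack flush in the bay. The stop bar is shut across its front, with the knob at pixel (386,233) in the top view. The bottle, can and meter stand where they were, and the arm is clear of everything, so I am handing in.

```bash
python3 -c "
from cell import env
print(env.job_done()); print(env.state()['t'])"
```

```text
the job is handed in; nothing more can be done
None
the job is handed in; nothing more can be done
```

The rack is home against the back stop at both ends and the stop bar is fully shut. I handed the job in at about 37.7 s of the 72 s; it reports no verdict. One check is in doubt: the wrist force passed the 25 N limit once, as described below.

I walked the rack in with corner pushes in the order right, left, right, left, right. The last left and right pushes ended on a clear force rise at the stop. I then swung the bar shut by its knob until it met its end stop.

**Last checks**
- **Rack:** the top camera puts the rear corners at +0.3 mm (left) and −0.2 mm (right) from the stop. The scene camera says −1.3 and −1.0 mm. The two disagree by about 1 to 1.5 mm, and both are inside the 4 mm limit.
- **Stop bar:** its angle reads 0.000 to 0.005 rad.
- **Bottle, can and meter:** they look unmoved in the pictures; I did not measure them again.
- **Arm:** it is clear of everything, with about 0 N on the wrist.

**What went wrong or disagreed**
- **Force limit:** the wrist reading reached about 25.4 N in total once, during the first right-hand push, and I backed off straight away. That is right at the 25 N limit, so the check may or may not count it as exceeded. Pushes normally ran at 18 to 20 N, but one reading was 24 N as the left end met the stop.
- **Fingertip height:** the closed fingertips sit about 37 mm above the reported TCP, which I only worked out late.
  - Most of the pushing was therefore probably against the front tumblers, just above the wall, with an early slip over the rim.
  - My first sweep at the knob passed over it. I repeated it lower and it worked.

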